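Thread two keyed spacers onto a sprung spindle, thick one first

ROBOT

A 6-joint arm with a two-finger parallel gripper is mounted at the origin on a cart in front of the work surface, level with it; the furniture and walls round the work are solid. World frame = base frame: x ahead of the robot, y to its left, z up, the work surface at z = 0. Lengths are in m, angles in rad, forces in N, time in s.
With the tool pointing down it reaches from about 0.3 to 0.775 m from the base axis. Payload 14.6 kg.
Tool frame: the origin (TCP) lies between the finger pads; the fingertips stand 19 mm ahead of it and the grasp point (between the pads) is the TCP (ctrl.finger_overhang is the distance from the TCP to the fingertips, in m); z points along the fingers, y is the direction in which the jaws open and shut (so a half turn about z gives the same grasp; the last joint's range is limited). The gripper opens to 94 mm and grips with 3 to 60 N. Pads are 16 mm wide; open, the fingers measure 119 mm over their backs; the gripper's body (75 mm by 177 mm) begins 78 mm behind the grasp point.
Start: joints at [1.268, 0.3, 1.521, -0, 1.321, -0.067], TCP at [0.128, 0.535, 0.185] pointing down, gripper open.
Joint ranges: [-3.03, 3.03], [-0.79, 2.21], [0.23, 2.52], [-1.04, 4.18], [0, 3.07], [-2.55, 2.55]. Speed limits (rad/s): [2.22, 2.22, 2.57, 3.14, 3.14, 3.14].

INTERFACE

Orientations are given as [roll, pitch, yaw] about the fixed x, y, z axes, in that order (R = Rz(yaw) Ry(pitch) Rx(roll)).
In Python, from station import ctrl gives the robot as it stands.
- The arm moves only by the tool send_rows, never from a script. Its argument "series" is a list of rows, each a list of 7 numbers: the turn, a rotation vector about the tool's x, y, z in degrees, then the shift along the tool's x, y, z in m, then the gripper's target within -1 to 1 (fully open at 1, half-way at 0, shut at -1). A call has 1 to 8 rows; each row is the pose to reach, as a shift and turn from the pose commanded when the call began, along the tool's axes at that moment; what a row does not reach only later rows make up. A row lasts 1/10 s, in which the tool goes at most 50 mm and 8.59 degrees, less where a joint would pass 70% of its speed; a pose out of reach is approached as far as the arm can. A call with a gripper value outside its range is refused whole. The fingers move at their own pace and stop on an object; "force" is the grip in N (left out, the last holds). Time passes only in rows, so rows that repeat a pose let the fingers close. It gives the time, the measured TCP pose, the force and the opening at its end, in the units of the state.
- ctrl.get_obs(): the state, without advancing time (a new reading comes with each control period).
- ctrl.camera(name): name is "side" or "top"; returns a dict with "pixels" (420x560x3 uint8, red, green, blue), "z_map" (420x560 float32, m along the optical axis (not along the pixel's ray), 0 where there is no reading), "fov_y" (degrees; the focal length in pixels is half the picture's height over the tangent of half this angle, whatever the lens; pixels are square), "cx", "cy" (the principal point, pixels), "R" (3x3) and "t" (3): a world point X has camera coordinates R X + t. Camera axes: x right, y down, z forward; pixel columns grow to the right and rows downward; lengths in m; the calibration is good to about 2 mm. A picture is of the moment at which its call begins.
- ctrl.hand_in(): hands the job in, once; it reports no verdict.
The state is a dict: "time_s": time; "qpos": joint angles; "joint_vel": joint speeds; "tau": joint torques, N m; "ee_pos": TCP position; "eef_rot": TCP orientation; "force": force on the tool from outside, world axes, zero at the start; "moment": the same for the moment, N m; "grip_width": finger opening in m.
Only numpy, scipy, OpenCV 4.12 (cv2) and the standard library are available. Lean on these libraries where they do the work, as an engineer would, in place of code of your own. Each camera call takes 0.05 s, during which the arm holds its last target.

TASK

Set up the spindle stand: thread the thick silver spacer onto the upright keyed spindle, then the thin brass spacer on top of it, each with its keyways over the keys and fully home, and let go. Nobody knows at what angle the keys stand, so rest each spacer lightly on the keys and turn it until it drops over them; never press hard, for the spindle sits on a soft spring that must not be rammed against its stop. Leave the glassware and bottles around it where they are.

Things in the scene. Friction and masses are not known exactly. Their poses are not given: they have to be found in the camera images.
- stand: Fixed base of the spindle stand: grey, 110x110 mm, 14 mm high, with a 52 mm wide sleeve up to 46 mm; origin at the centre of its underside. From the sleeve rises the sprung carriage with its spindle. More than 25 N on them counts as ramming.
- carriage: Sprung carriage; origin at the centre of its round seat (34 mm wide, 66 mm above the counter) where the lowest spacer finally rests; z is the spindle's axis, always upright. It sinks with the spindle on a soft spring: starts at about 2 N (about 1 N when loaded with spacers), 0.6 N more per mm, hard stop after 10 mm (about 8 N), and springs back when let go or when keys find keyways.
- key_top (a point): point on the spindle's axis level with the key tops, 32 mm above the seat. Spindle: round core 16 mm thick up to 46 mm above the seat, last 6 mm tapering to 7 mm; four keys 90 degrees apart, 7 mm wide, 24 mm across, from the seat up to this point. Their angle is unknown: this point's axes do not show it. It turns stiffly (0.12 N m), so a lightly pressed spacer slides round on the key tops.
- thick_spacer_center (a point): centre (half-way up) of the thick spacer: silver ring lying flat, 46 mm outer diameter, 24 mm thick, 60 g. Bore 19.6 mm, four lugs and between them four keyways, in line with this point's x and y axes, 32 mm across; z is its axis. Play: about 0.1 rad to either side over the keys, 1.8 mm all round on the core. Seated, its centre is 12 mm above the seat.
- thin_spacer_center (a point): centre (half-way up) of the thin spacer: brass ring lying flat, 56 mm outer diameter, 14 mm thick, 60 g; bore, lugs, keyways, axes and play as on the thick spacer. Seated on top of the thick spacer, its centre is 31 mm above the seat.
- beaker: clear glass beaker, 54 mm wide, 68 mm tall; bystander; origin at the centre of its underside
- flask: clear conical flask, 62 mm wide, 103 mm tall; bystander; origin at the centre of its underside
- dropper: small amber bottle with black rubber teat, 37 mm wide, 101 mm tall; bystander; origin at the centre of its underside
- petri: glass petri dish, 96 mm wide, 16 mm tall; bystander; origin at the centre of its underside
Things that resemble listed ones, but are neither listed nor needed, are in the scene too. Several things look just like the part that bears thin_spacer_center: the one meant starts nearest to the robot's base.

How it is judged:
On the way, in this order (a step that is already met when the one before it is completed fails the run):
1. the thick spacer is fully home on the spindle, over the keys (z of thick_spacer_center in the frame of carriage between 0.01 and 0.014 m and horizontal distance between thick_spacer_center and carriage below 0.004 m and angle between thick_spacer_center's own z axis and vertical below 0.08 rad), for 0.2 s.
2. the thin spacer is fully home on top of it, over the keys (z of thin_spacer_center in the frame of carriage between 0.029 and 0.033 m and horizontal distance between thin_spacer_center and carriage below 0.004 m and angle between thin_spacer_center's own z axis and vertical below 0.08 rad), for 0.2 s.
At the end, for the whole second after the job is handed in: Both spacers sit on the spindle over its keys: the thick one's centre 12 mm and the thin one's 31 mm above the seat (each within 2 mm), within 4 mm of the spindle's axis and level within 0.08 rad, the carriage at rest (all of step 1 and all of step 2 and linear speed of carriage below 0.02 m/s); the robot touches nothing.
It fails at once if more than 25 N on the sprung carriage with its spindle (rammed against its stop) (contact force between carriage and anything else above 25 N).
It fails at once if a bystander (beaker, flask, amber dropper bottle, petri dish) moved more than 30 mm (distance of any of beaker, flask, dropper, petri from where it was at the start of the episode above 0.03 m).
It also fails if it takes over 64 s, if anything falls off the work surface, if the arm or the gripper's body presses on something with over 40 N, if the wrist force passes 120 N, or if a joint passes its speed limit or range.

## Working session

There is one attempt and no reset: what is moved stays moved. The work goes in short steps, Python scripts to look and compute and a tool call to move; the robot and the scene stay as the last step left them, time stands still between calls to the robot, and variables do not carry over. Pictures are saved under pics/ and viewed, and the job is handed in when it is done.

Besides the shell and the picture viewer there is one more tool, called after "Emit:" in YAML: its name, and indented under it one key for each argument. send_rows: Moves the arm, as the interface text tells. Its arguments: {"type":"object","properties":{"series":{"type":"array"},"force":{"type":"number"}},"required":["series"]}

```bash
ls; mkdir -p pics; python3 - <<'E'
from station import ctrl
import cv2,numpy as np
print(ctrl.get_obs()); print(ctrl.finger_overhang)
for n in("top","side"):
    c=ctrl.camera(n); cv2.imwrite(f"pics/{n}0.png",c["pixels"][:,:,::-1]); np.savez(f"{n}0.npz",**c)
    print(n,c["fov_y"],c["cx"],c["cy"],c["R"],c["t"], [k for k in c])
E
```

```text
pics
{'time_s': 0.0, 'qpos': array([ 1.26840621e+00,  3.00452543e-01,  1.52159078e+00,  6.84449895e-07,
        1.32069329e+00, -6.66143062e-02]), 'joint_vel': array([-0.00065098, -0.00031137, -0.00102464,  0.00146204, -0.00037934,
       -0.00198948]), 'tau': array([-1.30446566e-03, -5.31778944e+01, -3.52747750e+01,  7.07415026e-02,
        2.43245781e-02, -9.58158012e-05]), 'ee_pos': array([0.12840274, 0.53450474, 0.18429242]), 'eef_rot': array([-3.14045127e+00, -7.68094931e-05,  2.90581663e+00]), 'force': array([-0.72297538,  0.33461473,  0.12821015]), 'moment': array([-0.01439988, -0.07969842,  0.05810321]), 'grip_width': 0.09400140424132546}
0.019
top 50.82147620823177 276.50801875040503 213.49479074584627 [[-0.02916749 -0.99944484  0.01610187]
 [-0.99591513  0.02767981 -0.08594693]
 [ 0.08545351 -0.01854295 -0.99616959]] [-0.08805395  0.63510275  1.37155492] ['pixels', 'z_map', 'fov_y', 'cx', 'cy', 'R', 't']
side 50.76900275636566 281.0417014206548 210.36742804214208 [[-0.85663242 -0.51551178  0.02070019]
 [-0.30606543  0.47547439 -0.82477152]
 [ 0.41533703 -0.71286163 -0.56508711]] [0.51559149 0.32615179 0.88964446] ['pixels', 'z_map', 'fov_y', 'cx', 'cy', 'R', 't']
```

View pics/top0.png

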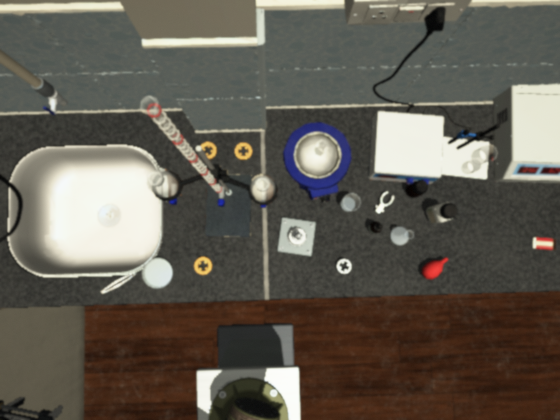

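View pics/side0.png

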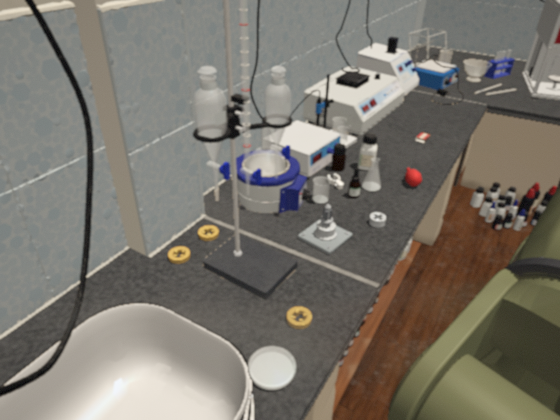

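```bash
cat > h.py <<'E'
import numpy as np,cv2
def load(f): return dict(np.load(f))
def f(c): return 210/np.tan(np.radians(float(c["fov_y"])/2))
def at_z(c,u,v,z):
    d=c["R"].T@np.array([(u-c["cx"])/f(c),(v-c["cy"])/f(c),1]); o=-c["R"].T@c["t"]
    return o+d*(z-o[2])/d[2]
def depth(c,u,v):
    zc=c["z_map"][int(round(v)),int(round(u))]
    return c["R"].T@(np.array([(u-c["cx"])/f(c)*zc,(v-c["cy"])/f(c)*zc,zc])-c["t"])
def proj(c,X):
    q=c["R"]@np.array(X)+c["t"]; return q[0]/q[2]*f(c)+c["cx"],q[1]/q[2]*f(c)+c["cy"]
def crop(c,x0,y0,w,h,s): return cv2.resize(np.ascontiguousarray(c["pixels"][y0:y0+h,x0:x0+w,::-1]),None,fx=s,fy=s,interpolation=cv2.INTER_CUBIC)
E
python3 - <<'E'
from h import *
t=load("top0.npz");s=load("side0.npz")
a=[crop(t,277,216,40,40,10),crop(t,324,246,40,40,10)]
b=[crop(t,183,246,40,40,10),crop(s,300,200,50,50,8)]
cv2.imwrite("pics/c1.png",np.hstack(a)); cv2.imwrite("pics/c2.png",np.hstack(b))
cv2.imwrite("pics/c3.png",np.hstack([crop(s,360,200,40,40,10),crop(s,280,297,40,40,10)]))
P=lambda *a:print(a[0],np.round(a[1],4))
for n,u,v in(("standspindle",297,236),("thick edge",344,260),("brass",203,261)): P(n,depth(t,u,v))
E
```

```text
standspindle [ 0.5566 -0.1634  0.1101]
thick edge [ 0.4796 -0.3144  0.0257]
brass [ 0.4891  0.1329 -0.0036]
```

View pics/c1.png

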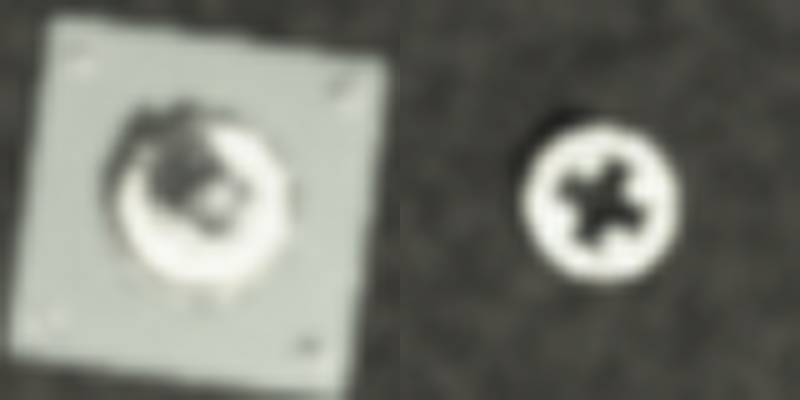

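View pics/c2.png

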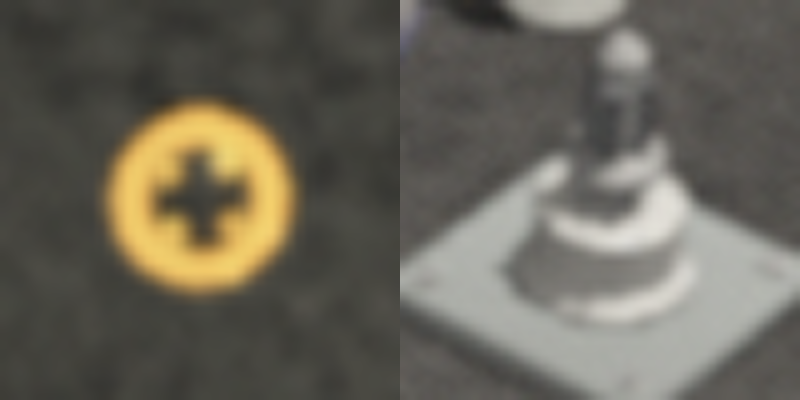

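View pics/c3.png

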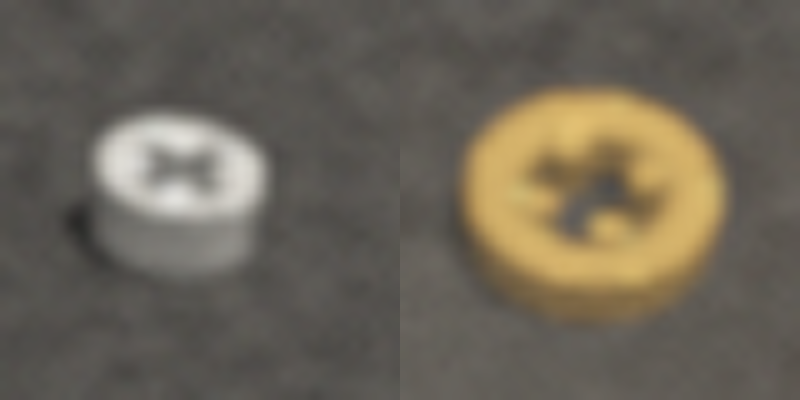

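```bash
python3 - <<'E'
from h import *
t=load("top0.npz");s=load("side0.npz")
def blob(c,x0,y0,w,h,z,brass):
    p=cv2.resize(c["pixels"][y0:y0+h,x0:x0+w],None,fx=4,fy=4,interpolation=cv2.INTER_CUBIC).astype(int)
    m=(p[...,0]-p[...,2]>50) if brass else (p.sum(2)>(3*130))
    m=m.astype(np.uint8)
    cs,_=cv2.findContours(m,cv2.RETR_EXTERNAL,cv2.CHAIN_APPROX_NONE)
    k=max(cs,key=cv2.contourArea)[:,0].astype(float)
    uv=(k+.5)/4-.5+[x0,y0]
    W=np.array([at_z(c,u,v,z)[:2] for u,v in uv]).astype(np.float32)
    print(cv2.minEnclosingCircle(W), cv2.fitEllipse(W))
blob(t,324,246,40,40,.024,0); blob(s,360,200,40,40,.024,0)
blob(t,183,246,40,40,.014,1); blob(s,280,297,40,40,.014,1)
o=-t["R"].T@t["t"];print("cam",o,-s["R"].T@s["t"])
for u,v in [(4.35,1.05),(38.35,5.55),(34.55,39.05),(.35,35.05)]: print(at_z(t,277+u,216+v,.014))
print("base",at_z(t,277+19.4,216+20.2,.014))
print("tip top",at_z(t,277+21,216+19.5,.112),"tip side",at_z(s,300+225/8-.5,200+45/8-.5,.110))
P=np.argwhere(t["z_map"][225:248,286:308]>0)
L=np.array([depth(t,286+b,225+a) for a,b in P])
q=L[L[:,2]>.085];print(q.round(4), q.mean(0))
q=L[(L[:,2]>.04)&(L[:,2]<.075)];print("sleeve",q.mean(0),q.min(0),q.max(0))
E
```

```text
((0.4611837565898895, -0.31321263313293457), 0.025100242346525192) ((0.4610821604728699, -0.31321269273757935), (0.04860192909836769, 0.048990897834300995), 167.63404846191406)
((0.4560685455799103, -0.3031908869743347), 0.03644268587231636) ((0.4584585428237915, -0.3074776232242584), (0.04757789894938469, 0.06710999459028244), 34.74905776977539)
((0.47607648372650146, 0.13175185024738312), 0.030646689236164093) ((0.47591760754585266, 0.13171067833900452), (0.05970216542482376, 0.05996757373213768), 109.9892578125)
((0.4736469089984894, 0.13702917098999023), 0.03297288343310356) ((0.4737202227115631, 0.13654577732086182), (0.05763763561844826, 0.06497202813625336), 32.553810119628906)
cam [ 0.51273594 -0.08015191  1.42230427] [0.17199389 0.74491007 0.76105449]
[ 0.62171165 -0.12150705  0.014     ]
[ 0.60424969 -0.22978351  0.014     ]
[ 0.49801873 -0.21378194  0.014     ]
[ 0.51384067 -0.10554782  0.014     ]
base [ 0.5591979  -0.16761441  0.014     ]
tip top [ 0.55790191 -0.16634306  0.112     ] tip side [ 0.55899315 -0.16463725  0.11      ]
[[ 0.569  -0.1616  0.0983]
 [ 0.5691 -0.1
[... 390 characters left out ...]

 [ 0.5594 -0.1665  0.1109]
 [ 0.5592 -0.1692  0.1136]
 [ 0.5595 -0.1729  0.1036]
 [ 0.5596 -0.1763  0.0975]
 [ 0.5571 -0.155   0.1018]
 [ 0.5571 -0.1581  0.0998]
 [ 0.557  -0.1611  0.0998]
 [ 0.5566 -0.1634  0.1101]
 [ 0.5564 -0.1662  0.1141]
 [ 0.5562 -0.169   0.1156]
 [ 0.5566 -0.1729  0.1029]
 [ 0.5545 -0.1556  0.0895]
 [ 0.5542 -0.1581  0.0977]
 [ 0.554  -0.1609  0.1009]
 [ 0.5537 -0.1635  0.1084]
 [ 0.5535 -0.1663  0.1103]
 [ 0.5536 -0.1696  0.1049]
 [ 0.551  -0.1673  0.0936]
 [ 0.548  -0.167   0.0965]
 [ 0.5479 -0.17    0.0964]] [ 0.5591487  -0.16551864  0.10344907]
sleeve [ 0.558637   -0.1658234   0.05185506] [ 0.53386236 -0.18982621  0.04039884] [ 0.58390001 -0.14249128  0.07129306]
```

```bash
python3 - <<'E'
from h import *
t=load("top0.npz");s=load("side0.npz")
for c,n in((t,'t'),(s,'s')):
    z=c["z_map"]; v,u=np.mgrid[:420,:560]
    K=np.stack([(u-c["cx"])/f(c)*z,(v-c["cy"])/f(c)*z,z],-1)-c["t"]
    W=K@c["R"]; W=W[z>0]
    m=(W[:,2]>.1)&(W[:,0]>.25)&(W[:,0]<.8)&(W[:,1]>-.45)&(W[:,1]<.5)
    g={}
    for p in W[m]:
        k=(int(p[0]//.04),int(p[1]//.04)); g.setdefault(k,[]).append(p[2])
    print(n,[(round(k[0]*.04,2),round(k[1]*.04,2),round(min(l),2),round(max(l),2)) for k,l in sorted(g.items()) if len(l)>3])
    # keyway angle
def ang(c,x0,y0,z,ctr,brass,r0,r1):
    A=0
    for r in np.linspace(r0,r1,6):
        for a in np.linspace(0,2*np.pi,240,endpoint=False):
            u,v=proj(c,[ctr[0]+r*np.cos(a),ctr[1]+r*np.sin(a),z])
            b=cv2.getRectSubPix(c["pixels"].astype(np.float32)[...,0].copy(),(1,1),(float(u),float(v)))[0,0]
            A+=(255-b)*np.exp(4j*a)
    print(np.degrees(np.angle(A))/4,abs(A))
ang(t,0,0,.024,(.4611,-.3132),0,.009,.015)
ang(s,0,0,.024,(.4611,-.3132),0,.009,.015)
ang(t,0,0,.014,(.4759,.1317),1,.009,.015)
ang(s,0,0,.014,(.474,.1340),1,.009,.015)
E
```

```text
t [(0.52, -0.2, np.float64(0.1), np.float64(0.12)), (0.56, -0.2, np.float64(0.1), np.float64(0.11)), (0.56, 0.48, np.float64(0.39), np.float64(0.41)), (0.6, -0.12, np.float64(0.36), np.float64(0.43)), (0.6, -0.08, np.float64(0.29), np.float64(0.44)), (0.6, 0.0, np.float64(0.27), np.float64(0.29)), (0.6, 0.04, np.float64(0.25), np.float64(0.29)), (0.6, 0.12, np.float64(0.33), np.float64(0.42)), (0.6, 0.16, np.float64(0.41), np.float64(0.42)), (0.6, 0.4, np.float64(0.49), np.float64(0.54)), (0.6, 0.44, np.float64(0.42), np.float64(0.49)), (0.6, 0.48, np.float64(0.41), np.float64(0.43)), (0.64, -0.12, np.float64(0.36), np.float64(0.48)), (0.64, -0.08, np.float64(0.36), np.float64(0.48)), (0.64, -0.04, np.float64(0.36), np.float64(0.37)), (0.64, 0.0, np.float64(0.23), np.float64(0.97)), (0.64, 0.04, np.float64(0.27), np.float64(0.97)), (0.64, 0.08, np.float64(0.41), np.float64(0.42)), (0.64, 0.12, np.float64(0.26), np.float64(0.54)), (0.64, 0.16, np.float64(0.41), np.float64(0.53)), (0.64, 0.4, np.float64(0.52), np.float64(0.61)), (0.68, -0.32, np.float64(0.1), np.float64(0.14)), (0.68, 
[... 2995 characters left out ...]
72, -0.28, np.float64(0.12), np.float64(0.17)), (0.72, -0.24, np.float64(0.13), np.float64(0.18)), (0.72, -0.2, np.float64(0.1), np.float64(0.16)), (0.72, -0.16, np.float64(0.1), np.float64(0.14)), (0.76, -0.48, np.float64(0.11), np.float64(0.11)), (0.76, -0.44, np.float64(0.1), np.float64(0.11)), (0.76, -0.32, np.float64(0.13), np.float64(0.14)), (0.76, -0.28, np.float64(0.16), np.float64(0.17)), (0.76, -0.24, np.float64(0.16), np.float64(0.26)), (0.76, -0.2, np.float64(0.13), np.float64(0.18)), (0.76, -0.16, np.float64(0.1), np.float64(0.14))]
-26.889942545802807 33166.01465361371
-25.413167718948678 10982.556716071216
5.032025160295107 29150.91855806544
3.185653355564633 20154.11092175101
```

```bash
cat >> h.py <<'E'
def rows(obs,ts,jaw):
    # ts: list of world positions, jaw: target jaw angle(deg)
    from scipy.spatial.transform import Rotation as Ro
    R0=Ro.from_euler('xyz',obs["eef_rot"]); p=obs["ee_pos"]
    for t,j in zip(ts,jaw):
        yaw=np.radians(j+90); R1=Ro.from_euler('xyz',[np.pi,0,yaw])
        print(t,j,"rot",np.round(np.degrees((R0.inv()*R1).as_rotvec()),2),"shift",np.round(R0.inv().apply(np.array(t)-p),4))
    print("now",np.round(p,4),np.round(np.degrees(obs["eef_rot"]),2),"jaw",np.degrees(obs["eef_rot"][2])-90,"F",np.round(obs["force"],2),"M",np.round(obs["moment"],3),"w",obs["grip_width"],"t",obs["time_s"],"q",np.round(obs["qpos"],2))
E
python3 - <<'E'
from h import *
from station import ctrl
s=load("side0.npz")
print(at_z(s,360+17.75,200+16.05,.024),at_z(s,280+19.05,297+18.15,.014))
t=load("top0.npz")
for r in (.0105,.0115):
  A=[]
  for a in range(0,90,5):
    A.append((a,[round(float(depth(t,*proj(t,[.559+r*np.cos(np.radians(a+k)),-.166+r*np.sin(np.radians(a+k)),.098]))[2]),3) for k in(0,90,180,270)]))
  print(*A,sep="\n")
rows(ctrl.get_obs(),[(.40,.27,.22),(.461,-.3132,.2)],[0,-81])
E
```

```text
[ 0.46134084 -0.31250308  0.024     ] [0.47495545 0.13384041 0.014     ]
(0, [0.096, 0.07, 0.097, 0.097])
(5, [0.096, 0.102, 0.097, 0.098])
(10, [0.096, 0.102, 0.097, 0.098])
(15, [0.096, 0.102, 0.096, 0.099])
(20, [0.098, 0.09, 0.096, 0.099])
(25, [0.098, 0.09, 1.422, 0.099])
(30, [0.098, 0.098, 1.422, 0.061])
(35, [0.069, 0.098, 0.062, 0.063])
(40, [0.065, 0.068, 0.063, 0.063])
(45, [0.064, 0.068, 0.063, 0.063])
(50, [0.064, 0.068, 0.066, 0.063])
(55, [0.064, 0.063, 0.066, 0.069])
(60, [0.064, 0.063, 0.066, 0.069])
(65, [0.064, 0.063, 0.066, 0.069])
(70, [0.063, 0.063, 0.063, 0.069])
(75, [0.063, 0.068, 0.063, 0.093])
(80, [0.07, 0.068, 0.063, 0.093])
(85, [0.07, 0.068, 0.063, 0.093])
(0, [0.066, 0.07, 0.096, 0.097])
(5, [0.066, 0.102, 0.096, 0.098])
(10, [0.096, 0.102, 0.096, 0.098])
(15, [0.098, 0.102, 0.096, 0.099])
(20, [0.098, 0.09, 0.096, 0.099])
(25, [0.098, 0.089, 0.096, 0.099])
(30, [0.098, 0.089, 0.065, 0.061])
(35, [0.069, 0.068, 0.062, 0.061])
(40, [0.069, 0.068, 0.062, 0.063])
(45, [0.065, 0.068, 0.063, 0.063])
(50, [0.064, 0.068, 0.065, 0.062])
(55, [0.061, 0.065, 0.066, 0.062])
(60, [0.061, 0.063, 0.066, 0.069])
(65, [0.064, 0.063, 0.066, 0.069])
(70, [0.063, 0.063, 0.066, 0.069])
(75, [0.063, 0.068, 0.063, 0.093])
(80, [0.07, 0.068, 0.063, 0.093])
(85, [0.07, 0.068, 0.063, 0.064])
(0.4, 0.27, 0.22) 0 rot [-5.000e-02  3.000e-02  7.649e+01] shift [-0.3259 -0.1938 -0.0355]
(0.461, -0.3132, 0.2) -81 rot [-2.0000e-02  7.0000e-02  1.5749e+02] shift [-0.5214 -0.7466 -0.015 ]
now [0.1284 0.5346 0.1844] [-179.95   -0.    166.49] jaw 76.48839708420078 F [-0.2   0.28 -0.69] M [ 0.007 -0.001 -0.018] w 0.09382707392288725 t 0.1 q [ 1.27  0.3   1.52  0.    1.32 -0.07]
```

Emit:
send_rows:
  series:
    - [0, 0, 8, -0.04, -0.024, -0.035, 1]
    - [0, 0, 16, -0.08, -0.048, -0.035, 1]
    - [0, 0, 24, -0.12, -0.072, -0.035, 1]
    - [0, 0, 32, -0.16, -0.096, -0.035, 1]
    - [0, 0, 40, -0.2, -0.12, -0.035, 1]
    - [0, 0, 48, -0.24, -0.144, -0.035, 1]
    - [0, 0, 56, -0.28, -0.168, -0.035, 1]
    - [0, 0, 64, -0.326, -0.194, -0.035, 1]

```text
time_s: 0.9
ee_pos: [0.3989, 0.2704, 0.2198]
eef_rot: [-3.141, -0.0, 1.783]
force: [-0.2, 0.3, 0.8]
grip_width: 0.0942
```

```bash
python3 - <<'E'
from h import *
from station import ctrl
rows(ctrl.get_obs(),[(.40,.27,.22),(.461,-.05,.22),(.461,-.3132,.15)],[0,-40,-81])
E
```

```text
(0.4, 0.27, 0.22) 0 rot [-1.000e-02 -0.000e+00  1.218e+01] shift [-0.0006  0.001  -0.0002]
(0.461, -0.05, 0.22) -40 rot [-1.000e-02  0.000e+00  5.218e+01] shift [-3.262e-01 -6.900e-03 -2.000e-04]
(0.461, -0.3132, 0.15) -81 rot [-1.000e-02  0.000e+00  9.318e+01] shift [-0.5835 -0.0624  0.0698]
now [0.3989 0.2704 0.2198] [-179.99   -0.    102.18] jaw 12.180279994785579 F [-0.21  0.25  0.84] M [-0.1    0.027  0.001] w 0.09416831692492134 t 0.9 q [0.52 0.12 1.66 0.   1.37 0.31]
```

Emit:
send_rows:
  series:
    - [0, 0, 8, -0.045, -0.001, 0, 1]
    - [0, 0, 16, -0.09, -0.002, 0, 1]
    - [0, 0, 24, -0.135, -0.003, 0, 1]
    - [0, 0, 32, -0.18, -0.004, 0, 1]
    - [0, 0, 40, -0.225, -0.005, 0, 1]
    - [0, 0, 48, -0.27, -0.006, 0, 1]
    - [0, 0, 56, -0.315, -0.01, 0, 1]
    - [0, 0, 64, -0.36, -0.015, 0, 1]

```text
time_s: 1.7
ee_pos: [0.4611, -0.0847, 0.2197]
eef_rot: [-3.141, 0.0, 0.666]
force: [0.5, 0.6, 0.4]
grip_width: 0.0943
```

```bash
python3 - <<'E'
from h import *
from station import ctrl
rows(ctrl.get_obs(),[(.461,-.3132,.12)],[-81])
E
```

```text
(0.461, -0.3132, 0.12) -81 rot [-1.000e-02  1.000e-02  2.916e+01] shift [-0.1413  0.1796  0.0997]
now [ 0.4611 -0.0847  0.2197] [-1.7999e+02  1.0000e-02  3.8160e+01] jaw -51.842233509453635 F [0.46 0.61 0.35] M [-0.093  0.093 -0.019] w 0.09433127664047962 t 1.7 q [-0.26  0.09  1.69  0.    1.36  0.65]
```

Emit:
send_rows:
  series:
    - [0, 0, 8, -0.028, 0.036, 0, 1]
    - [0, 0, 16, -0.056, 0.072, 0, 1]
    - [0, 0, 22, -0.084, 0.108, 0.02, 1]
    - [0, 0, 29, -0.112, 0.144, 0.06, 1]
    - [0, 0, 29, -0.1413, 0.1796, 0.1, 1]
    - [0, 0, 29, -0.1413, 0.1796, 0.1, 1]

```text
time_s: 2.3
ee_pos: [0.4608, -0.3132, 0.1163]
eef_rot: [-3.139, 0.003, 0.163]
force: [0.1, 0.9, -0.8]
grip_width: 0.0944
```

```bash
python3 - <<'E'
from h import *
from station import ctrl
o=ctrl.get_obs()
rows(o,[(.461,-.3130,.021)],[-81])
E
```

```text
(0.461, -0.313, 0.021) -81 rot [-0.17  0.18  0.36] shift [0.0006 0.0001 0.0953]
now [ 0.4608 -0.3132  0.1163] [-179.83    0.18    9.36] jaw -80.64313672242173 F [ 0.07  0.94 -0.84] M [ 0.017  0.131 -0.023] w 0.0943849572694278 t 2.3 q [-0.66  0.38  1.58 -0.    1.19  0.74]
```

Emit:
send_rows:
  series:
    - [0, 0, 0, 0, 0, 0.03, 1]
    - [0, 0, 0, 0, 0, 0.06, 1]
    - [0, 0, 0, 0, 0, 0.08, 1]
    - [0, 0, 0, 0, 0, 0.092, 1]
    - [0, 0, 0, 0, 0, 0.097, 1]
    - [0, 0, 0, 0, 0, 0.097, 1]

```text
time_s: 2.9
ee_pos: [0.4625, -0.3113, 0.0229]
eef_rot: [-3.141, 0.0, 0.166]
force: [0.1, 0.2, 0.2]
grip_width: 0.0935
```

```bash
python3 - <<'E'
from h import *
from station import ctrl
o=ctrl.get_obs()
rows(o,[(.461,-.3130,.021)],[-81])
c=ctrl.camera("top");s=ctrl.camera("side")
cv2.imwrite("pics/g1.png",np.hstack([crop(c,304,226,80,80,5),crop(s,340,170,80,80,5)]))
E
```

```text
(0.461, -0.313, 0.021) -81 rot [-0.01  0.01  0.49] shift [-0.0018  0.0014  0.0019]
now [ 0.4625 -0.3113  0.0229] [-1.7999e+02  1.0000e-02  9.4900e+00] jaw -80.50873640064607 F [0.08 0.19 0.16] M [-0.014  0.183  0.018] w 0.09352108252405922 t 2.9 q [-0.66  0.5   1.65  0.    0.99  0.75]
```

View pics/g1.png

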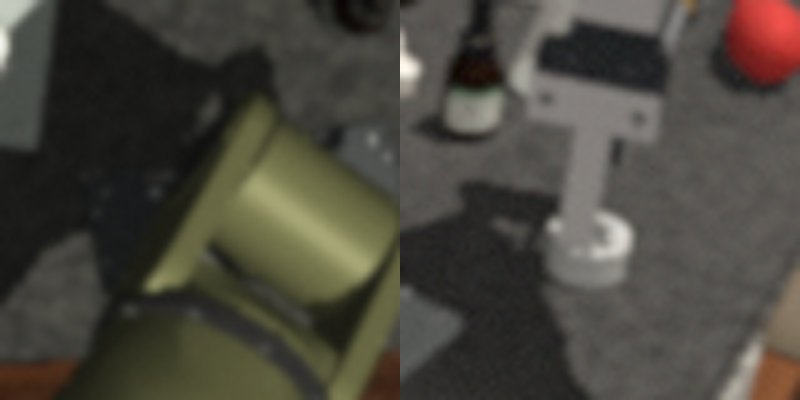

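Emit:
send_rows:
  series:
    - [0, 0, 0.5, -0.0018, 0.0014, 0.002, 1]
    - [0, 0, 0.5, -0.0018, 0.0014, 0.002, 0.3]
    - [0, 0, 0.5, -0.0018, 0.0014, 0.002, -0.2]
    - [0, 0, 0.5, -0.0018, 0.0014, 0.002, -1]
    - [0, 0, 0.5, -0.0018, 0.0014, 0.002, -1]
    - [0, 0, 0.5, -0.0018, 0.0014, 0.002, -1]
    - [0, 0, 0.5, -0.0018, 0.0014, 0.002, -1]
    - [0, 0, 0.5, -0.0018, 0.0014, 0.002, -1]
  force: 15

```text
time_s: 3.8
ee_pos: [0.4609, -0.313, 0.0209]
eef_rot: [-3.142, 0.0, 0.157]
force: [0.6, -0.8, -0.4]
grip_width: 0.0411
```

```bash
python3 - <<'E'
from h import *
from station import ctrl
o=ctrl.get_obs()
rows(o,[(.461,-.3130,.021),(.559,-.166,.17)],[-81,-41])
E
```

```text
(0.461, -0.313, 0.021) -81 rot [-0.    0.   -0.01] shift [ 0.0001  0.     -0.0001]
(0.559, -0.166, 0.17) -41 rot [ -0.     0.   -40.01] shift [ 0.1198 -0.1299 -0.1491]
now [ 0.4609 -0.313   0.0209] [-180.      0.      8.99] jaw -81.01132074595607 F [ 0.56 -0.83 -0.35] M [-0.028  0.144 -0.025] w 0.04108702220759367 t 3.8 q [-0.66  0.5   1.65  0.    0.99  0.75]
```

Emit:
send_rows:
  series:
    - [0, 0, 0, 0, 0, 0, -1]

```text
time_s: 3.9
ee_pos: [0.4609, -0.313, 0.0208]
eef_rot: [-3.142, -0.0, 0.157]
force: [-0.7, -0.3, -0.0]
grip_width: 0.0336
```

```bash
python3 - <<'E'
from h import *
from station import ctrl
o=ctrl.get_obs()
print(o["grip_width"])
s=ctrl.camera("side")
cv2.imwrite("pics/g2.png",crop(s,360,190,50,50,10))
E
```

```text
0.03357320434056073
```

View pics/g2.png

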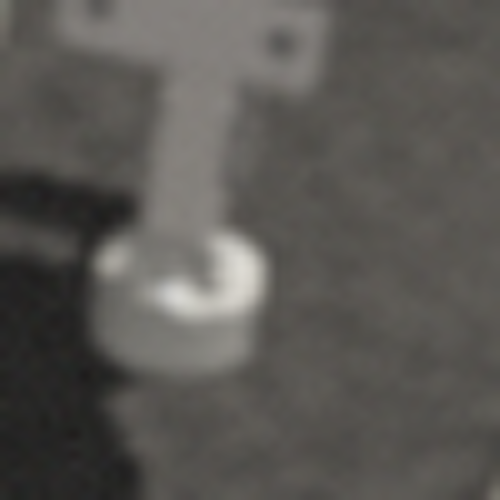

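```bash
python3 - <<'E'
from h import *
from station import ctrl
from scipy.spatial.transform import Rotation as Ro
o=ctrl.get_obs(); s=ctrl.camera("side"); R=Ro.from_euler('xyz',o["eef_rot"]).as_matrix()
for l in([0,0,0],[0,0,.019],[0,.017,.019],[0,-.017,.019],[0,.017,-.03],[0,-.017,-.03]):
    X=o["ee_pos"]+R@np.array(l); u,v=proj(s,X); print(l,X.round(3),((u-360)*10,(v-190)*10))
for u,v in((378,205),(378,210),(378,217),(378,220),(378,224),(384,216),(375,212),(372,216)): print(u,v,depth(s,u,v).round(4))
E
```

```text
[0, 0, 0] [ 0.461 -0.313  0.021] (np.float64(177.8994848456091), np.float64(268.98972744878137))
[0, 0, 0.019] [ 0.461 -0.313  0.002] (np.float64(168.59373031284008), np.float64(321.6713228671131))
[0, 0.017, 0.019] [ 0.464 -0.33   0.002] (np.float64(180.52812012039226), np.float64(290.9216103325528))
[0, -0.017, 0.019] [ 0.458 -0.296  0.002] (np.float64(156.41746173960314), np.float64(353.0442513878228))
[0, 0.017, -0.03] [ 0.464 -0.33   0.051] (np.float64(204.8558553849773), np.float64(153.9888438886183))
[0, -0.017, -0.03] [ 0.458 -0.296  0.051] (np.float64(180.72025182690822), np.float64(214.63788235101333))
378 205 [ 0.4598 -0.2896  0.0761]
378 210 [ 0.4572 -0.2889  0.0605]
378 217 [ 0.463  -0.3232  0.0136]
378 220 [ 0.4537 -0.2946  0.0236]
378 224 [ 0.4515 -0.2939  0.0107]
384 216 [ 0.4456 -0.3212  0.0251]
375 212 [ 0.465  -0.29    0.0501]
372 216 [ 0.4759 -0.3046  0.0233]
```

```bash
python3 - <<'E'
from h import *
from station import ctrl
o=ctrl.get_obs(); print(o["grip_width"],o["force"],o["time_s"]); s=ctrl.camera("side"); t=ctrl.camera("top")
print("y(mm)/z(mm) at rows v, columns u")
for v in range(206,230,2):
    print(v,[tuple((depth(s,u,v)*1000).round().astype(int)) for u in range(370,388,3)])
cv2.imwrite("pics/g3.png",np.hstack([crop(s,360,190,50,50,8),crop(t,320,240,50,50,8)]))
print(ctrl.get_obs()["time_s"])
E
```

```text
0.025165564933919034 [0.37620876 0.41050151 1.40991578] 4.0
y(mm)/z(mm) at rows v, columns u
206 [(np.int64(512), np.int64(-388), np.int64(-2)), (np.int64(504), np.int64(-393), np.int64(-2)), (np.int64(464), np.int64(-287), np.int64(73)), (np.int64(456), np.int64(-289), np.int64(74)), (np.int64(448), np.int64(-289), np.int64(77)), (np.int64(471), np.int64(-408), np.int64(2))]
208 [(np.int64(508), np.int64(-378), np.int64(-2)), (np.int64(499), np.int64(-381), np.int64(-1)), (np.int64(463), np.int64(-285), np.int64(68)), (np.int64(456), np.int64(-291), np.int64(67)), (np.int64(448), np.int64(-292), np.int64(69)), (np.int64(468), np.int64(-402), np.int64(-1))]
210 [(np.int64(503), np.int64(-364), np.int64(0)), (np.int64(494), np.int64(-366), np.int64(3)), (np.int64(462), np.int64(-287), np.int64(60)), (np.int64(456), np.int64(-294), np.int64(58)), (np.int64(448), np.int64(-297), np.int64(59)), (np.int64(463), np.int64(-389), np.int64(0))]
212 [(np.int64(499), np.int64(-354), np.int64(0)), (np.int64(490), np.int64(-358), np.int64(1)), (np.int64(462), np.int64(-289), np.int64(52)), (np.in
[... 1717 characters left out ...]
449), np.int64(-295), np.int64(11)), (np.int64(442), np.int64(-302), np.int64(10)), (np.int64(437), np.int64(-317), np.int64(2))]
226 [(np.int64(472), np.int64(-289), np.int64(-2)), (np.int64(463), np.int64(-287), np.int64(3)), (np.int64(456), np.int64(-294), np.int64(2)), (np.int64(447), np.int64(-293), np.int64(6)), (np.int64(441), np.int64(-301), np.int64(3)), (np.int64(436), np.int64(-315), np.int64(-3))]
228 [(np.int64(468), np.int64(-277), np.int64(0)), (np.int64(460), np.int64(-281), np.int64(1)), (np.int64(454), np.int64(-289), np.int64(-2)), (np.int64(446), np.int64(-294), np.int64(-2)), (np.int64(438), np.int64(-296), np.int64(0)), (np.int64(432), np.int64(-304), np.int64(-2))]
4.1
```

View pics/g3.png

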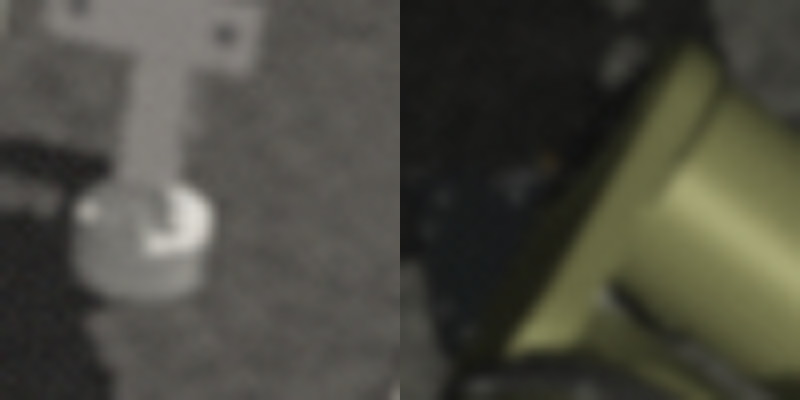

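```bash
python3 - <<'E'
from h import *
from station import ctrl
from scipy.spatial.transform import Rotation as Ro
o=ctrl.get_obs(); print(o["grip_width"],o["time_s"],o["ee_pos"],o["qpos"]); s=ctrl.camera("side")
im=crop(s,330,110,120,120,5)
R=Ro.from_euler('xyz',o["eef_rot"]).as_matrix()
w=o["grip_width"]/2
for l in([0,0,0],[0,-w,.019],[0,w,.019],[0,.088,-.078],[0,-.088,-.078]):
    u,v=proj(s,o["ee_pos"]+R@np.array(l)); cv2.circle(im,(int((u-330+.5)*5),int((v-110+.5)*5)),3,(0,0,255),-1)
cv2.imwrite("pics/g4.png",im)
E
```

```text
0.017417084007311852 4.1 [ 0.46090692 -0.31300164  0.02084723] [-6.62303949e-01  5.04134819e-01  1.64976896e+00  7.73416091e-06
  9.87709493e-01  7.51591360e-01]
```

View pics/g4.png

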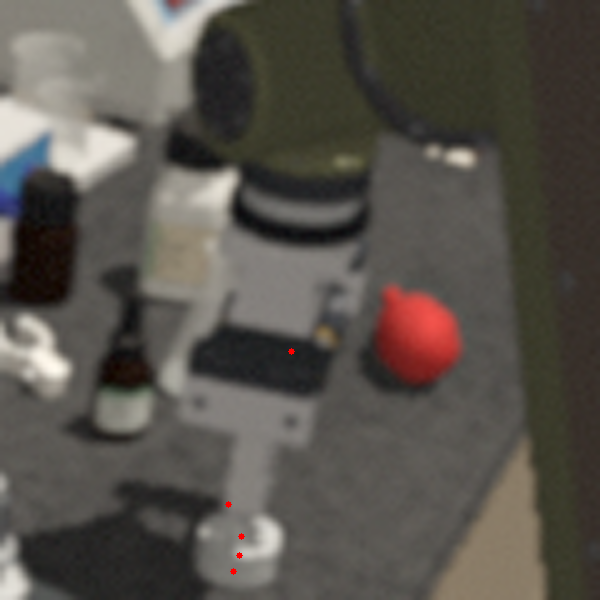

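Emit:
send_rows:
  series:
    - [0, 0, 0, 0, 0, 0, 1]
    - [0, 0, 0, 0, 0, 0, 1]
    - [0, 0, 0, 0, 0, 0, 1]
    - [0, 0, 0, 0, 0, 0, 1]
    - [0, 0, 0, 0, 0, 0, 1]
    - [0, 0, 0, 0, 0, 0, 1]
    - [0, 0, 0, 0, 0, 0, 1]
    - [0, 0, 0, 0, 0, 0, 1]

```text
time_s: 4.95
ee_pos: [0.4609, -0.313, 0.0209]
eef_rot: [3.142, -0.0, 0.157]
force: [-0.8, -0.3, -0.1]
grip_width: 0.074
```

Emit:
send_rows:
  series:
    - [0, 0, 0, 0, 0, -0.02, 1]
    - [0, 0, 0, 0, 0, -0.06, 1]
    - [0, 0, 0, 0, 0, -0.1, 1]
    - [0, 0, 0, 0, 0, -0.1, 1]
    - [0, 0, 0, 0, 0, -0.1, 1]
    - [0, 0, 0, 0, 0, -0.1, 1]

```text
time_s: 5.55
ee_pos: [0.4604, -0.3127, 0.1197]
eef_rot: [-3.14, 0.001, 0.157]
force: [0.4, -0.5, 0.5]
grip_width: 0.0948
```

```bash
python3 - <<'E'
from h import *
from station import ctrl
from scipy.spatial.transform import Rotation as Ro
o=ctrl.get_obs(); print(o["grip_width"],o["time_s"],o["ee_pos"],o["qpos"]); s=ctrl.camera("side")
im=crop(s,330,90,140,140,5)
R=Ro.from_euler('xyz',o["eef_rot"]).as_matrix()
w=o["grip_width"]/2
for l in([0,0,0],[0,-w,.019],[0,w,.019],[w,0,.019],[-w,0,.019],[0,.088,-.078],[0,-.088,-.078]):
    X=o["ee_pos"]+R@np.array(l)
    u,v=proj(s,X); q=(int((u-330+.5)*5),int((v-90+.5)*5)); print(l,X.round(3),q);cv2.circle(im,q,3,(0,0,255),-1)
cv2.imwrite("pics/g5.png",im)
E
```

```text
0.09475429914191359 5.55 [ 0.46044497 -0.3126555   0.11969208] [-6.62325508e-01  3.76339678e-01  1.57649799e+00  1.01545242e-05
  1.19058291e+00  7.51587273e-01]
[0, 0, 0] [ 0.46  -0.313  0.12 ] (267, 493)
[0, -0.047377149570956796, 0.019] [ 0.453 -0.266  0.101] (245, 564)
[0, 0.047377149570956796, 0.019] [ 0.468 -0.359  0.101] (278, 482)
[0.047377149570956796, 0, 0.019] [ 0.507 -0.305  0.101] (179, 503)
[-0.047377149570956796, 0, 0.019] [ 0.414 -0.32   0.101] (347, 540)
[0, 0.088, -0.078] [ 0.474 -0.4    0.198] (318, 302)
[0, -0.088, -0.078] [ 0.447 -0.226  0.198] (256, 444)
```

View pics/g5.png

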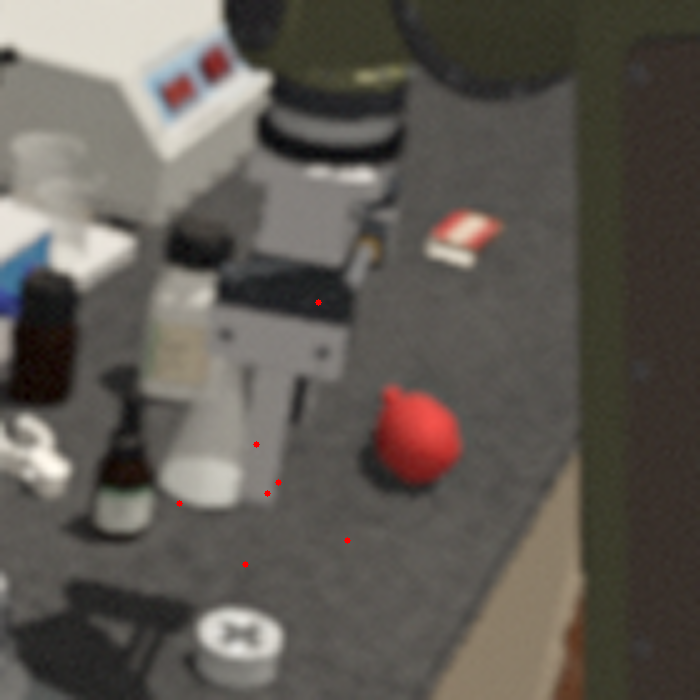

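```bash
python3 - <<'E'
from h import *
from station import ctrl
s=ctrl.camera("side");t=ctrl.camera("top")
for x,y in [(258,490),(258,470),(262,440),(268,400),(250,350),(300,350),(320,350),(240,640),(200,640),(300,410)]:
    u=330+x/5-.5;v=90+y/5-.5
    print((x,y),depth(s,u,v).round(4))
cv2.imwrite("pics/g6.png",crop(t,260,180,160,120,5))
E
```

```text
(258, 490) [ 0.4503 -0.2558  0.1543]
(258, 470) [ 0.4517 -0.2543  0.1669]
(262, 440) [ 0.4522 -0.2538  0.1852]
(268, 400) [ 0.4526 -0.2536  0.209 ]
(250, 350) [ 0.4601 -0.233   0.2448]
(300, 350) [ 0.4363 -0.2369  0.2501]
(320, 350) [ 0.4267 -0.2381  0.2523]
(240, 640) [ 0.4648 -0.3252  0.0099]
(200, 640) [ 0.4802 -0.2965  0.0212]
(300, 410) [ 0.4641 -0.3628  0.148 ]
```

View pics/g6.png

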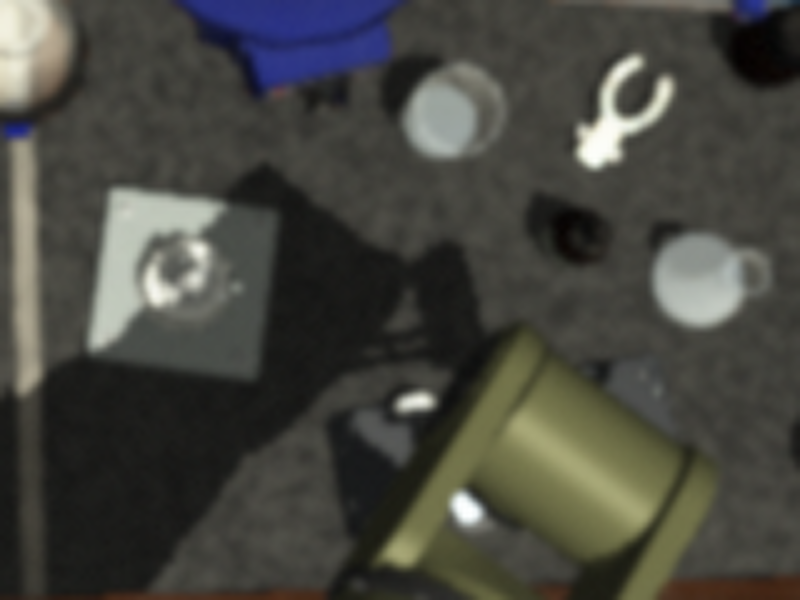

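```bash
python3 - <<'E'
from h import *
from station import ctrl
s=ctrl.camera("side");np.savez("side_tip.npz",**s)
cv2.imwrite("pics/g7.png",crop(s,365,160,40,40,15))
def at_y(c,u,v,y):
    d=c["R"].T@np.array([(u-c["cx"])/f(c),(v-c["cy"])/f(c),1]); o=-c["R"].T@c["t"]
    return o+d*(y-o[1])/d[1]
for v in (187,188,189,190,191): print(v,at_y(s,381,v,-.2535).round(4))
print(ctrl.get_obs()["ee_pos"],ctrl.get_obs()["grip_width"])
E
```

```text
187 [ 0.4501 -0.2535  0.1571]
188 [ 0.4497 -0.2535  0.1541]
189 [ 0.4492 -0.2535  0.1512]
190 [ 0.4488 -0.2535  0.1482]
191 [ 0.4483 -0.2535  0.1453]
[ 0.46063329 -0.31277535  0.11990316] 0.09386503815170517
```

View pics/g7.png

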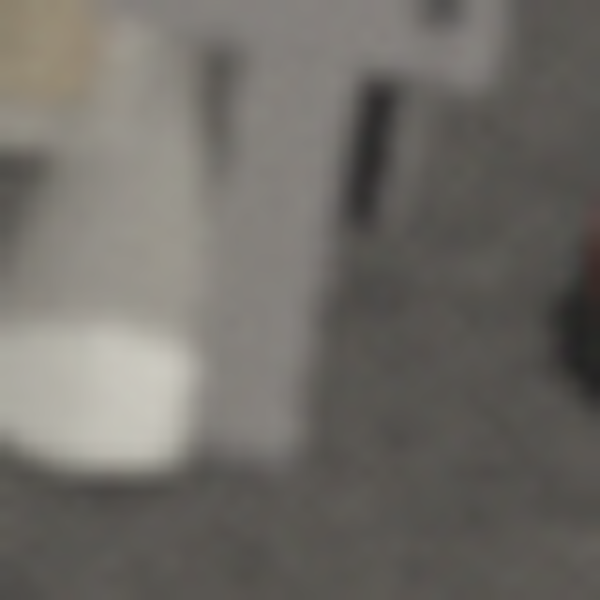

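Emit:
send_rows:
  series:
    - [0, 0, 0, 0, 0, 0.035, 1]
    - [0, 0, 0, 0, 0, 0.07, 1]
    - [0, 0, 0, 0, 0, 0.1, 1]
    - [0, 0, 0, 0, 0, 0.12, 1]
    - [0, 0, 0, 0, 0, 0.132, 1]
    - [0, 0, 0, 0, 0, 0.138, 1]
    - [0, 0, 0, 0, 0, 0.138, 1]

```text
time_s: 6.45
ee_pos: [0.4609, -0.313, -0.0173]
eef_rot: [-3.141, 0.0, 0.157]
force: [-1.0, -1.3, 0.4]
grip_width: 0.094
```

```bash
python3 - <<'E'
from h import *
from station import ctrl
o=ctrl.get_obs()
rows(o,[(.461,-.3130,-.026)],[-81])
s=ctrl.camera("side")
cv2.imwrite("pics/g8.png",crop(s,350,180,60,60,10))
E
```

```text
(0.461, -0.313, -0.026) -81 rot [-0.02  0.02 -0.01] shift [0.0001 0.     0.0087]
now [ 0.4609 -0.313  -0.0173] [-1.7998e+02  2.0000e-02  8.9900e+00] jaw -81.00980971452942 F [-0.99 -1.27  0.36] M [-0.06   0.105 -0.02 ] w 0.09399054515393071 t 6.45 q [-0.66  0.56  1.66 -0.    0.91  0.75]
```

View pics/g8.png

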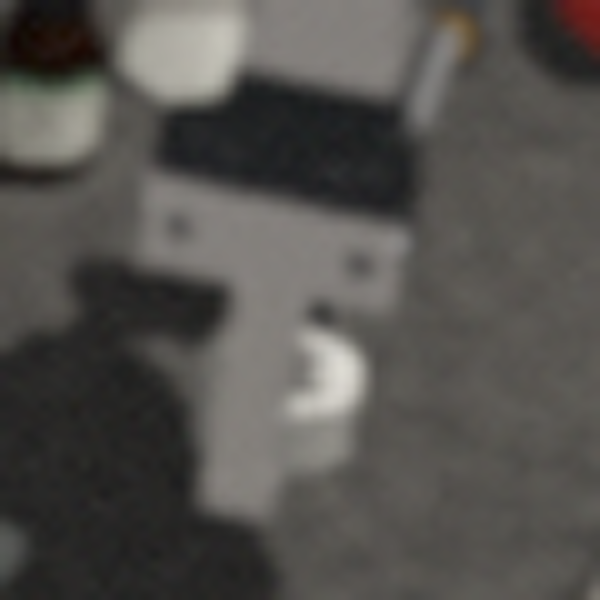

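```bash
cat >> h.py <<'E'
def at_y(c,u,v,y):
    d=c["R"].T@np.array([(u-c["cx"])/f(c),(v-c["cy"])/f(c),1]); o=-c["R"].T@c["t"]
    return o+d*(y-o[1])/d[1]
E
python3 - <<'E'
from h import *
s=load("side0.npz")
for x,y in((235,515),(200,508),(272,522)):print(at_y(s,350+x/10-.45,180+y/10-.45,-.2535))
E
```

```text
[ 0.45099156 -0.2535      0.01103678]
[ 0.46128088 -0.2535      0.0093317 ]
[ 0.4402272  -0.2535      0.01295691]
```

Emit:
send_rows:
  series:
    - [0, 0, 0, 0, 0, 0.003, 1]
    - [0, 0, 0, 0, 0, 0.0065, 1]
    - [0, 0, 0, 0, 0, 0.0065, 0.3]
    - [0, 0, 0, 0, 0, 0.0065, 0.1]
    - [0, 0, 0, 0, 0, 0.0065, -0.2]
    - [0, 0, 0, 0, 0, 0.0065, -1]
    - [0, 0, 0, 0, 0, 0.0065, -1]
    - [0, 0, 0, 0, 0, 0.0065, -1]
  force: 15

```text
time_s: 7.3
ee_pos: [0.463, -0.3136, -0.0205]
eef_rot: [3.139, -0.004, 0.157]
force: [-0.2, 6.7, 26.7]
grip_width: 0.0495
```

Emit:
send_rows:
  series:
    - [0, 0, 0, 0, 0, 0, -1]
    - [0, 0, 0, 0, 0, 0, -1]

```text
time_s: 7.5
ee_pos: [0.463, -0.3139, -0.0205]
eef_rot: [3.138, -0.004, 0.157]
force: [-0.6, 5.8, 24.5]
grip_width: 0.0443
```

```bash
python3 - <<'E'
from h import *
from station import ctrl
o=ctrl.get_obs()
rows(o,[(.559,-.166,.12)],[-41])
s=ctrl.camera("side")
cv2.imwrite("pics/g9.png",crop(s,350,180,60,60,10))
E
```

```text
(0.559, -0.166, 0.12) -41 rot [  0.28  -0.17 -40.01] shift [ 0.1185 -0.1306 -0.1404]
now [ 0.463  -0.3139 -0.0205] [179.8   -0.25   8.99] jaw -81.00874522953711 F [-0.56  5.75 24.48] M [ 1.376  0.225 -0.058] w 0.04427136040305185 t 7.5 q [-0.66  0.57  1.66  0.    0.9   0.75]
```

View pics/g9.png

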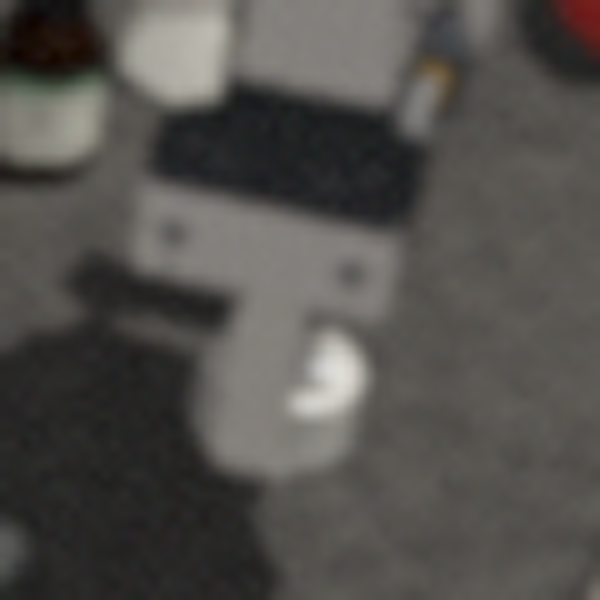

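Emit:
send_rows:
  series:
    - [0, 0, 0, 0, 0, -0.002, -1]
    - [0, 0, 0, 0, 0, -0.004, -1]
    - [0, 0, 0, 0, 0, -0.005, -1]

```text
time_s: 7.85
ee_pos: [0.4609, -0.313, -0.0184]
eef_rot: [3.141, -0.0, 0.157]
force: [-0.6, -0.5, -0.8]
grip_width: 0.0444
```

```bash
python3 - <<'E'
from h import *
from station import ctrl
o=ctrl.get_obs()
rows(o,[(.559,-.166,.12)],[-41])
E
```

```text
(0.559, -0.166, 0.12) -41 rot [ 1.000e-02  0.000e+00 -4.001e+01] shift [ 0.1199 -0.1299 -0.1385]
now [ 0.4609 -0.313  -0.0184] [179.99  -0.     8.99] jaw -81.00798324104134 F [-0.62 -0.48 -0.79] M [-0.009  0.101 -0.031] w 0.044428450029937956 t 7.85 q [-0.66  0.57  1.66 -0.    0.91  0.75]
```

Emit:
send_rows:
  series:
    - [0, 0, 0, 0, 0, -0.02, -1]
    - [0, 0, 0, 0, 0, -0.06, -1]
    - [0, 0, 0, 0, 0, -0.1, -1]
    - [0, 0, 0, 0, 0, -0.135, -1]
    - [0, 0, 0, 0, 0, -0.135, -1]

```text
time_s: 8.35
ee_pos: [0.4625, -0.3143, 0.121]
eef_rot: [3.136, -0.005, 0.157]
force: [0.2, 0.1, -0.9]
grip_width: 0.0441
```

Emit:
send_rows:
  series:
    - [0, 0, -8, 0.02, -0.022, 0, -1]
    - [0, 0, -16, 0.045, -0.05, 0, -1]
    - [0, 0, -24, 0.07, -0.076, 0, -1]
    - [0, 0, -32, 0.09, -0.098, 0, -1]
    - [0, 0, -40, 0.108, -0.117, 0, -1]
    - [0, 0, -40, 0.1199, -0.1299, 0, -1]
    - [0, 0, -40, 0.1199, -0.1299, 0, -1]
    - [0, 0, -40, 0.1199, -0.1299, 0, -1]

```text
time_s: 9.15
ee_pos: [0.5586, -0.1663, 0.1158]
eef_rot: [-3.141, 0.001, 0.852]
force: [-0.4, -0.1, -0.9]
grip_width: 0.0441
```

```bash
python3 - <<'E'
from h import *
from station import ctrl
o=ctrl.get_obs()
rows(o,[(.559,-.166,.116)],[-41])
s=ctrl.camera("side");t=ctrl.camera("top")
cv2.imwrite("pics/p1.png",np.hstack([crop(s,295,180,70,80,6),crop(t,260,200,60,80,6)]))
E
```

```text
(0.559, -0.166, 0.116) -41 rot [-0.04  0.03 -0.18] shift [ 0.0004  0.0001 -0.0002]
now [ 0.5586 -0.1663  0.1158] [-1.7996e+02  3.0000e-02  4.8820e+01] jaw -41.18168588110847 F [-0.39 -0.09 -0.89] M [-0.066  0.115 -0.031] w 0.04405053413382844 t 9.15 q [-0.35  0.44  1.5  -0.    1.2   0.37]
```

View pics/p1.png

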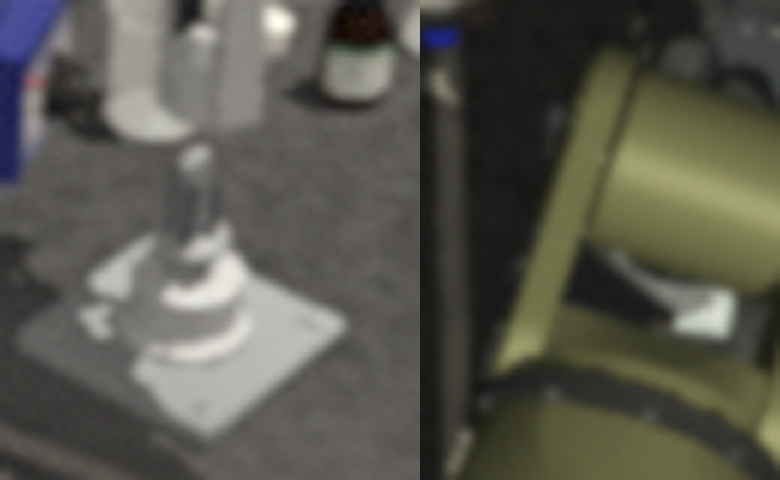

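```bash
python3 - <<'E'
from h import *
from station import ctrl
s=ctrl.camera("side");np.savez("p2.npz",**s)
im=crop(s,295,160,60,60,10)
for z,r in((.1345,.023),(.158,.023)):
    for a in np.arange(0,6.3,.3):
        u,v=proj(s,[.559+r*np.cos(a),-.166+r*np.sin(a),z]); cv2.circle(im,(int((u-295+.5)*10),int((v-160+.5)*10)),2,(0,0,255),-1)
cv2.imwrite("pics/p2.png",im)
E
```

```text
(no output)
```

View pics/p2.png

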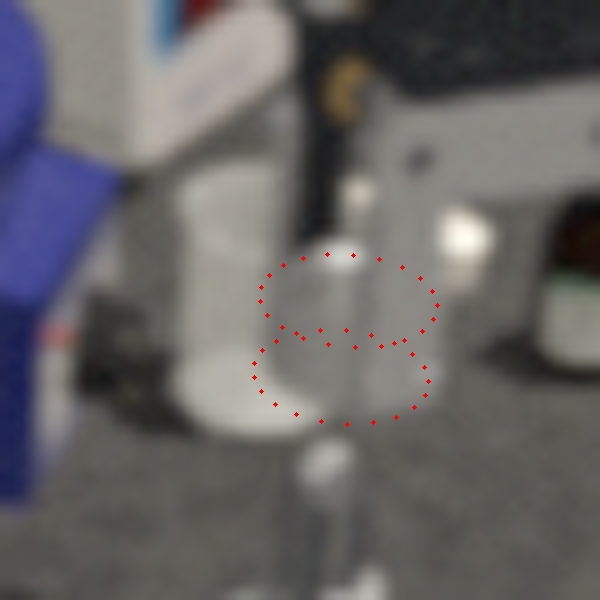

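Emit:
send_rows:
  series:
    - [0, 0, 0, 0, 0, 0.006, -1]
    - [0, 0, 0, 0, 0, 0.012, -1]
    - [0, 0, 0, 0, 0, 0.018, -1]
    - [0, 0, 0, 0, 0, 0.022, -1]
    - [0, 0, 0, 0, 0, 0.026, -1]
    - [0, 0, 0, 0, 0, 0.03, -1]
    - [0, 0, 0, 0, 0, 0.03, -1]

```text
time_s: 10.0
ee_pos: [0.5588, -0.1659, 0.0858]
eef_rot: [-3.141, 0.0, 0.855]
force: [1.2, -0.6, -0.3]
grip_width: 0.0446
```

```bash
python3 - <<'E'
from h import *
from station import ctrl
o=ctrl.get_obs()
rows(o,[(.559,-.166,.080)],[-41])
s=ctrl.camera("side");np.savez("p3.npz",**s)
cv2.imwrite("pics/p3.png",crop(s,295,170,60,60,10))
E
```

```text
(0.559, -0.166, 0.08) -41 rot [-0.04  0.01 -0.01] shift [-0.      0.0002  0.0058]
now [ 0.5588 -0.1659  0.0858] [-1.7996e+02  1.0000e-02  4.8990e+01] jaw -41.00892099109954 F [ 1.16 -0.64 -0.26] M [-0.069  0.147  0.009] w 0.044588920180544674 t 10.0 q [-0.35  0.47  1.53  0.    1.14  0.36]
```

View pics/p3.png

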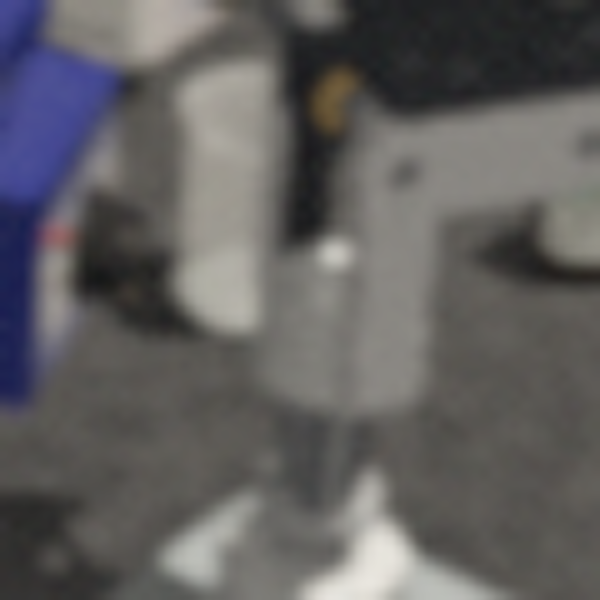

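Emit:
send_rows:
  series:
    - [0, 0, 0, 0, 0, 0.002, -1]
    - [0, 0, 0, 0, 0, 0.004, -1]
    - [0, 0, 0, 0, 0, 0.006, -1]
    - [0, 0, 0, 0, 0, 0.008, -1]
    - [0, 0, 0, 0, 0, 0.009, -1]
    - [0, 0, 0, 0, 0, 0.009, -1]

```text
time_s: 10.65
ee_pos: [0.559, -0.1659, 0.0773]
eef_rot: [-3.141, 0.0, 0.855]
force: [-0.6, 0.0, -0.3]
grip_width: 0.0445
```

```bash
python3 - <<'E'
from h import *
from station import ctrl
for i in range(4):
    o=ctrl.get_obs(); print(o["force"].round(2),o["moment"].round(3)); s=ctrl.camera("side")
rows(o,[(.559,-.166,.080)],[-41])
cv2.imwrite("pics/p4.png",crop(s,295,170,60,60,10))
E
```

```text
[-0.6   0.04 -0.27] [-0.068  0.134  0.028]
[-0.7  -0.62 -0.85] [-0.074  0.156 -0.022]
[-0.57 -0.66 -0.16] [-0.078  0.086  0.009]
[-0.18  0.28 -0.55] [-0.087  0.148 -0.049]
(0.559, -0.166, 0.08) -41 rot [ 0.    0.   -0.01] shift [-0.0001 -0.     -0.0026]
now [ 0.5591 -0.166   0.0774] [180.     0.    48.99] jaw -41.00878799805991 F [-0.18  0.28 -0.55] M [-0.087  0.148 -0.049] w 0.04438076274129134 t 10.8 q [-0.35  0.48  1.54 -0.    1.13  0.36]
```

View pics/p4.png

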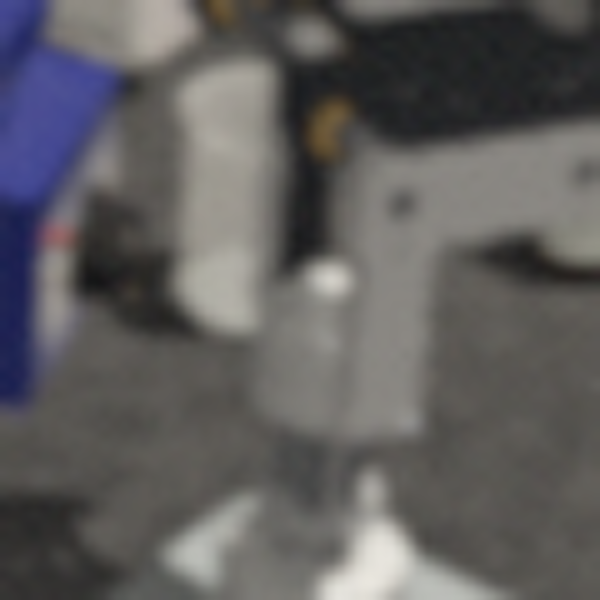

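Emit:
send_rows:
  series:
    - [0, 0, 0, 0, 0, 0.0015, -1]
    - [0, 0, 0, 0, 0, 0.003, -1]
    - [0, 0, 0, 0, 0, 0.0045, -1]
    - [0, 0, 0, 0, 0, 0.006, -1]
    - [0, 0, 0, 0, 0, 0.006, -1]

```text
time_s: 11.35
ee_pos: [0.5592, -0.1658, 0.0713]
eef_rot: [3.141, -0.0, 0.855]
force: [2.3, 1.6, 0.8]
grip_width: 0.0441
```

```bash
python3 - <<'E'
from h import *
from station import ctrl
F=[]
for i in range(4):
    o=ctrl.get_obs(); F.append(np.r_[o["force"],o["moment"]]); s=ctrl.camera("side")
print(np.mean(F,0).round(2))
rows(o,[(.559,-.166,.0476)],[-41])
cv2.imwrite("pics/p5.png",crop(s,295,170,60,60,10))
E
```

```text
[ 2.09  1.83  1.39  0.37 -0.37  0.04]
(0.559, -0.166, 0.0476) -41 rot [ 0.01 -0.01 -0.01] shift [-0.0002 -0.0001  0.0238]
now [ 0.5592 -0.1659  0.0714] [ 1.7999e+02 -1.0000e-02  4.8990e+01] jaw -41.006038327006884 F [1.99 1.67 1.05] M [ 0.405 -0.396  0.067] w 0.04412642858430707 t 11.5 q [-0.35  0.49  1.54  0.    1.11  0.36]
```

View pics/p5.png

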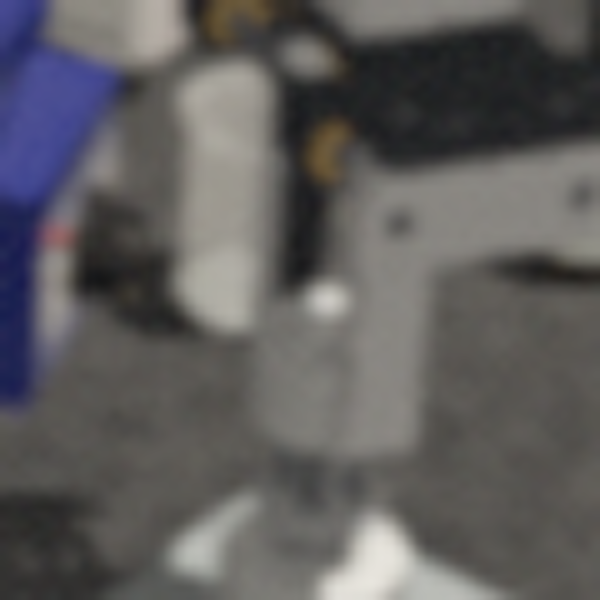

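Emit:
send_rows:
  series:
    - [0, 0, 0, 0.001, 0, 0, -1]
    - [0, 0, 0, 0.0018, 0, 0, -1]
    - [0, 0, 0, 0.0018, 0, 0, -1]

```text
time_s: 11.85
ee_pos: [0.56, -0.1646, 0.0711]
eef_rot: [-3.141, 0.001, 0.855]
force: [0.4, 0.6, -0.1]
grip_width: 0.0443
```

```bash
cat > ff.py <<'E'
from h import *
from station import ctrl
F=[]
for i in range(4):
    o=ctrl.get_obs(); F.append(np.r_[o["force"],o["moment"]]); s=ctrl.camera("side")
m=np.mean(F,0);print("F world",m.round(2))
from scipy.spatial.transform import Rotation as Ro
print("F tool",Ro.from_euler('xyz',o["eef_rot"]).inv().apply(m[:3]).round(2), "z",o["ee_pos"].round(4),"jaw",np.degrees(o["eef_rot"][2])-90,"w",round(o["grip_width"],4),o["time_s"])
E
python3 ff.py
```

```text
F world [-0.04  0.31 -0.58 -0.06  0.13 -0.01]
F tool [ 0.21 -0.23  0.58] z [ 0.5601 -0.1647  0.0712] jaw -41.01522989606102 w 0.0444 12.0
```

Emit:
send_rows:
  series:
    - [0, 0, 0, 0.0003, 0, 0.002, -1]
    - [0, 0, 0, 0.0003, 0, 0.004, -1]
    - [0, 0, 0, 0.0003, 0, 0.006, -1]
    - [0, 0, 0, 0.0003, 0, 0.008, -1]
    - [0, 0, 0, 0.0003, 0, 0.008, -1]

```text
time_s: 12.55
ee_pos: [0.5602, -0.1643, 0.063]
eef_rot: [-3.141, 0.0, 0.855]
force: [0.1, -0.3, -0.2]
grip_width: 0.0442
```

```bash
python3 ff.py
```

```text
F world [-0.25 -0.06 -0.05 -0.07  0.13  0.01]
F tool [-0.21 -0.15  0.05] z [ 0.5605 -0.1644  0.0634] jaw -41.011495215435176 w 0.0442 12.7
```

Emit:
send_rows:
  series:
    - [0, 0, 0, 0, 0, 0.002, -1]
    - [0, 0, 0, 0, 0, 0.004, -1]
    - [0, 0, 0, 0, 0, 0.006, -1]
    - [0, 0, 0, 0, 0, 0.008, -1]
    - [0, 0, 0, 0, 0, 0.01, -1]
    - [0, 0, 0, 0, 0, 0.01, -1]

```text
time_s: 13.35
ee_pos: [0.5603, -0.1643, 0.053]
eef_rot: [-3.141, 0.0, 0.855]
force: [0.2, -0.2, 0.3]
grip_width: 0.0443
```

```bash
python3 ff.py; python3 - <<'E'
from h import *
from station import ctrl
s=ctrl.camera("side")
cv2.imwrite("pics/p6.png",crop(s,295,170,70,70,10))
E
```

```text
F world [-0.12  0.23 -0.81 -0.05  0.1   0.01]
F tool [ 0.1  -0.24  0.81] z [ 0.5605 -0.1644  0.0534] jaw -41.01130435411302 w 0.0442 13.5
```

View pics/p6.png

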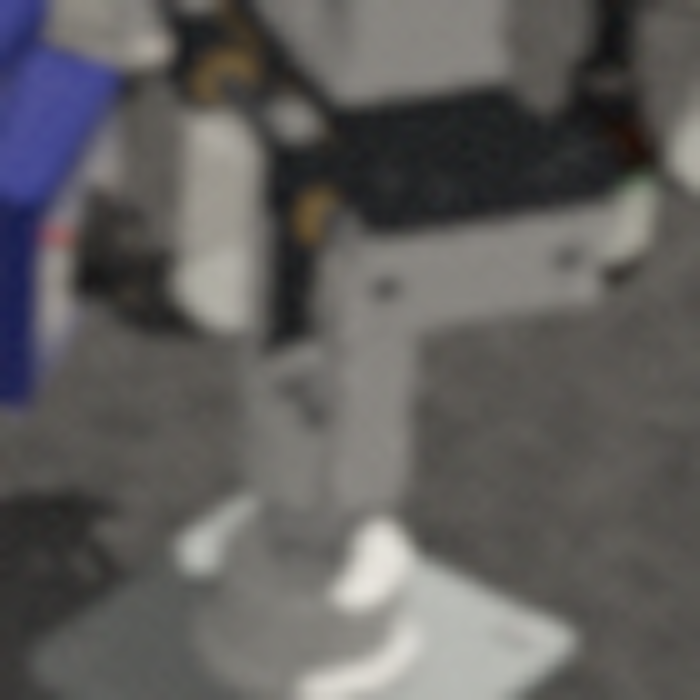

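Emit:
send_rows:
  series:
    - [0, 0, 0, 0, 0, 0.0015, -1]
    - [0, 0, 0, 0, 0, 0.003, -1]
    - [0, 0, 0, 0, 0, 0.0045, -1]
    - [0, 0, 0, 0, 0, 0.0055, -1]
    - [0, 0, 0, 0, 0, 0.0055, -1]

```text
time_s: 14.1
ee_pos: [0.5603, -0.1643, 0.0476]
eef_rot: [-3.141, 0.0, 0.855]
force: [-0.4, 0.8, 0.4]
grip_width: 0.0444
```

```bash
python3 ff.py
```

```text
F world [-0.11 -0.04 -0.39 -0.08  0.1   0.02]
F tool [-0.1  -0.05  0.39] z [ 0.5604 -0.1644  0.0479] jaw -41.00820905385751 w 0.0446 14.25
```

Emit:
send_rows:
  series:
    - [0, 0, 0, 0, 0, 0.001, -1]
    - [0, 0, 0, 0, 0, 0.0015, -1]
    - [0, 0, 0, 0, 0, 0.0015, -1]

```text
time_s: 14.6
ee_pos: [0.5604, -0.1644, 0.0462]
eef_rot: [-3.141, 0.0, 0.855]
force: [-0.6, 0.9, -0.2]
grip_width: 0.0441
```

```bash
python3 ff.py
```

```text
F world [-0.07  0.14 -0.55 -0.06  0.12  0.01]
F tool [ 0.07 -0.14  0.55] z [ 0.5604 -0.1644  0.0464] jaw -41.010089107485236 w 0.0445 14.75
```

Emit:
send_rows:
  series:
    - [0, 0, 0, 0, 0, 0.001, -1]
    - [0, 0, 0, 0, 0, 0.002, -1]
    - [0, 0, 0, 0, 0, 0.002, -1]

```text
time_s: 15.1
ee_pos: [0.5605, -0.1644, 0.0444]
eef_rot: [3.141, -0.0, 0.855]
force: [-1.1, -0.5, 2.3]
grip_width: 0.0445
```

```bash
python3 ff.py
```

```text
F world [-0.84 -0.69  1.87 -0.08  0.21  0.02]
F tool [-1.07 -0.17 -1.87] z [ 0.5605 -0.1644  0.0445] jaw -41.010468794680236 w 0.0444 15.25
```

Emit:
send_rows:
  series:
    - [0, 0, 0, 0, 0, -0.0005, 0.2]
    - [0, 0, 0, 0, 0, -0.0005, 0.4]
    - [0, 0, 0, 0, 0, -0.0005, 0.6]
    - [0, 0, 0, 0, 0, -0.0005, 0.6]
    - [0, 0, 0, 0, 0, -0.02, 0.6]
    - [0, 0, 0, 0, 0, -0.05, 0.8]
    - [0, 0, 0, 0, 0, -0.085, 1]
    - [0, 0, 0, 0, 0, -0.12, 1]

```text
time_s: 16.1
ee_pos: [0.5602, -0.1643, 0.1655]
eef_rot: [-3.141, 0.0, 0.855]
force: [1.1, 0.4, -0.1]
grip_width: 0.0929
```

Emit:
send_rows:
  series:
    - [0, 0, 0, -0.03, -0.01, 0, 1]
    - [0, 0, 0, -0.07, -0.03, 0, 1]
    - [0, 0, 0, -0.11, -0.05, 0, 1]
    - [0, 0, 0, -0.15, -0.07, 0, 1]
    - [0, 0, 0, -0.15, -0.07, 0, 1]

```text
time_s: 16.6
ee_pos: [0.4061, -0.2329, 0.1646]
eef_rot: [3.141, 0.0, 0.852]
force: [0.9, 0.1, -1.1]
grip_width: 0.0939
```

```bash
python3 - <<'E'
from h import *
from station import ctrl
s=ctrl.camera("side");t=ctrl.camera("top");np.savez("t1.npz",**t);np.savez("s1.npz",**s)
cv2.imwrite("pics/q1.png",np.hstack([crop(s,295,190,60,60,6),crop(t,270,206,60,60,6)]))
rows(ctrl.get_obs(),[(.4755,.1325,.1)],[-56])
E
```

```text
(0.4755, 0.1325, 0.1) -56 rot [ 0.05 -0.02 14.9 ] shift [ 0.3183 -0.1897  0.0647]
now [ 0.4091 -0.232   0.1648] [ 1.7994e+02 -2.0000e-02  4.8900e+01] jaw -41.09896749081985 F [-0.04  1.07  0.09] M [-0.06   0.069 -0.027] w 0.09385291819395838 t 16.7 q [-0.59  0.14  1.76  0.    1.24  0.12]
```

View pics/q1.png

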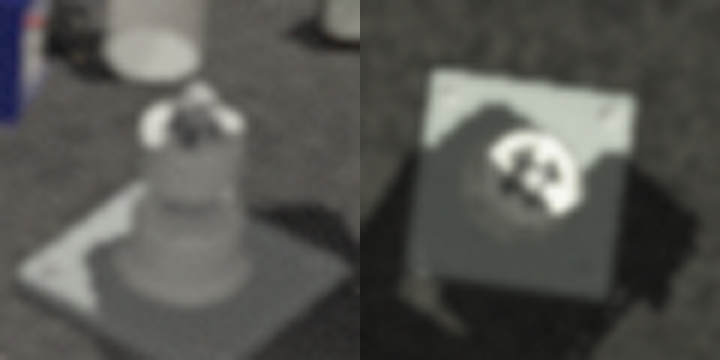

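```bash
python3 - <<'E'
from h import *
t=load("t1.npz");s=load("s1.npz")
for c in(t,s):
    z=c["z_map"]; v,u=np.mgrid[:420,:560]
    K=(np.stack([(u-c["cx"])/f(c)*z,(v-c["cy"])/f(c)*z,z],-1)-c["t"])@c["R"]
    r=np.hypot(K[...,0]-.56,K[...,1]+.1645)
    m=(z>0)&(r<.021)&(r>.015)&(K[...,2]>.07)
    P=K[m]; A=np.c_[P[:,:2]-[.56,-.1645],np.ones(len(P))]; print(len(P),np.median(P[:,2]),np.linalg.lstsq(A,P[:,2],rcond=None)[0])
    m=(z>0)&(r<.007)&(K[...,2]>.09); P=K[m]; print("spindle",P[:,2].max(), P[P[:,2]>.1].mean(0))
    m=(z>0)&(r<.028)&(np.abs(K[...,2]-.09)<.006); P=K[m]; print(P[:,:2].min(0),P[:,:2].max(0))
E
```

```text
70 0.08834516431749602 [ 0.01959775 -0.03211011  0.0878516 ]
spindle 0.11337326142330927 [ 0.55955737 -0.16514388  0.10832255]
[ 0.53891015 -0.18894429] [ 0.58167852 -0.14639849]
67 0.08670896539254982 [ 0.00724328 -0.34480958  0.08715426]
spindle 0.11260065882580843 [ 0.55986368 -0.16224966  0.10822833]
[ 0.53589789 -0.19050634] [ 0.58088629 -0.1419873 ]
```

Emit:
send_rows:
  series:
    - [0, 0, 2, 0.038, -0.023, 0, 1]
    - [0, 0, 4, 0.076, -0.046, 0, 1]
    - [0, 0, 6, 0.115, -0.069, 0, 1]
    - [0, 0, 8, 0.155, -0.093, 0, 1]
    - [0, 0, 10, 0.195, -0.117, 0, 1]
    - [0, 0, 12, 0.235, -0.14, 0.01, 1]
    - [0, 0, 14, 0.275, -0.164, 0.035, 1]
    - [0, 0, 14, 0.318, -0.19, 0.065, 1]

```text
time_s: 17.5
ee_pos: [0.4736, 0.1267, 0.1047]
eef_rot: [3.141, -0.002, 0.611]
force: [0.8, -0.7, -0.2]
grip_width: 0.0938
```

Emit:
send_rows:
  series:
    - [0, 0, 0, 0, 0, 0.02, 1]
    - [0, 0, 0, 0, 0, 0.04, 1]
    - [0, 0, 0, 0, 0, 0.04, 1]
    - [0, 0, 0, 0, 0, 0.04, 1]

```text
time_s: 17.9
ee_pos: [0.4731, 0.124, 0.0655]
eef_rot: [-3.141, 0.0, 0.611]
force: [-0.6, -0.2, 0.2]
grip_width: 0.0938
```

```bash
python3 - <<'E'
from h import *
from station import ctrl
s=ctrl.camera("side")
cv2.imwrite("pics/b1.png",crop(s,250,240,100,100,6))
rows(ctrl.get_obs(),[(.4755,.1327,-.0185)],[-55])
E
```

```text
(0.4755, 0.1327, -0.0185) -55 rot [ 0.02 -0.05  0.01] shift [ 0.0067 -0.0061  0.0845]
now [0.4734 0.1238 0.066 ] [ 1.7998e+02 -5.0000e-02  3.5010e+01] jaw -54.990463619110145 F [ 0.64 -0.13 -0.41] M [-0.072  0.176  0.037] w 0.09390766554465703 t 17.95 q [0.18 0.31 1.82 0.   1.02 1.14]
```

View pics/b1.png

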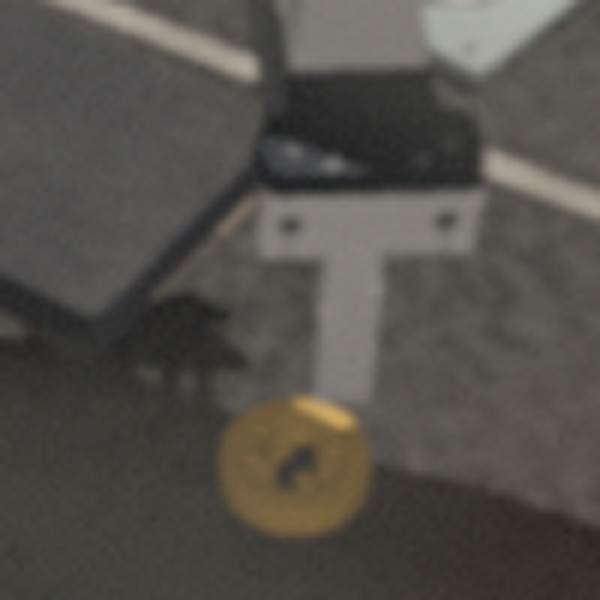

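```bash
python3 - <<'E'
from h import *
s=load("side0.npz");t=load("top0.npz")
print(depth(s,266,289),at_z(s,266.7,291,.015))
for u,v in((206,235),(248,237),(230,225)):print(depth(t,u,v))
E
```

```text
[0.57484189 0.11404094 0.02539286] [0.57557219 0.10981884 0.015     ]
[0.57088438 0.11837842 0.02228336]
[ 0.56143409 -0.0130297   0.00323528]
[0.60030082 0.04200279 0.02339351]
```

Emit:
send_rows:
  series:
    - [0, 0, 0, 0.0067, -0.0061, 0.02, 1]
    - [0, 0, 0, 0.0067, -0.0061, 0.04, 1]
    - [0, 0, 0, 0.0067, -0.0061, 0.06, 1]
    - [0, 0, 0, 0.0067, -0.0061, 0.06, 1]

```text
time_s: 18.35
ee_pos: [0.4743, 0.132, 0.0044]
eef_rot: [-3.141, 0.002, 0.61]
force: [0.8, 1.3, -0.1]
grip_width: 0.0942
```

```bash
python3 - <<'E'
from h import *
from station import ctrl
s=ctrl.camera("side")
cv2.imwrite("pics/b2.png",crop(s,260,260,80,80,7))
rows(ctrl.get_obs(),[(.4755,.1327,-.0185)],[-55])
E
```

```text
(0.4755, 0.1327, -0.0185) -55 rot [-0.01  0.02 -0.03] shift [ 0.0008 -0.0002  0.0242]
now [0.475  0.1321 0.0057] [-1.7999e+02  2.0000e-02  3.4970e+01] jaw -55.02772443181805 F [-0.29  0.28  0.93] M [-0.057  0.182 -0.011] w 0.09395999577571552 t 18.4 q [0.2  0.41 1.84 0.   0.89 1.16]
```

View pics/b2.png

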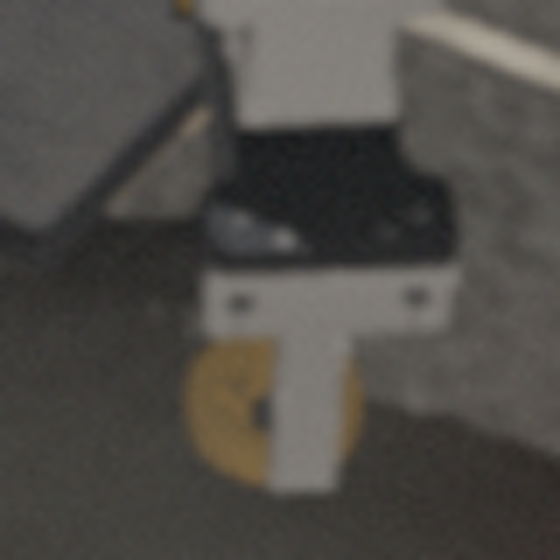

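```bash
python3 - <<'E'
from h import *
from station import ctrl
s=load("side0.npz")
X=at_z(s,303.1,329.5,.0262); a=np.radians(35)
tx=np.array([np.cos(a),np.sin(a)]);ty=np.array([np.sin(a),-np.cos(a)])
for c in((.475,.1321),(.4755,.1327),(.476,.1317),(.475,.1338)):
    d=X[:2]-c; print(X,d@tx,d@ty)
E
```

```text
[0.44333522 0.17412668 0.0262    ] -0.0018327545259038823 -0.05258841116874933
[0.44333522 0.17412668 0.0262    ] -0.002586476409859016 -0.05238370816035144
[0.44333522 0.17412668 0.0262    ] -0.0024224759956524657 -0.053489648422815964
[0.44333522 0.17412668 0.0262    ] -0.0028078344677006646 -0.05119585269345804
```

Emit:
send_rows:
  series:
    - [0, 0, 0, 0.0018, -0.0001, 0.01, 1]
    - [0, 0, 0, 0.0018, -0.0001, 0.018, 1]
    - [0, 0, 0, 0.0018, -0.0001, 0.0238, 1]
    - [0, 0, 0, 0.0018, -0.0001, 0.0238, 0.5]
    - [0, 0, 0, 0.0018, -0.0001, 0.0238, 0.2]
    - [0, 0, 0, 0.0018, -0.0001, 0.0238, -1]
    - [0, 0, 0, 0.0018, -0.0001, 0.0238, -1]
    - [0, 0, 0, 0.0018, -0.0001, 0.0238, -1]

```text
time_s: 19.2
ee_pos: [0.4763, 0.1333, -0.0184]
eef_rot: [3.141, -0.0, 0.611]
force: [0.2, 1.1, -0.4]
grip_width: 0.0576
```

Emit:
send_rows:
  series:
    - [0, 0, 0, 0, 0, 0, -1]
    - [0, 0, 0, 0, 0, 0, -1]

```text
time_s: 19.4
ee_pos: [0.4763, 0.1333, -0.0185]
eef_rot: [3.142, -0.0, 0.611]
force: [-0.8, 0.4, 2.2]
grip_width: 0.0535
```

```bash
python3 ff.py
```

```text
F world [-0.74  0.15  2.79 -0.02  0.26  0.  ]
F tool [-0.52 -0.55 -2.79] z [ 0.4763  0.1333 -0.0185] jaw -55.01108419706191 w 0.0534 19.55
```

Emit:
send_rows:
  series:
    - [0, 0, 0, 0, 0, -0.015, -1]
    - [0, 0, 0, 0, 0, -0.05, -1]
    - [0, 0, 0, 0, 0, -0.09, -1]
    - [0, 0, 0, 0, 0, -0.13, -1]
    - [0, 0, 0, 0, 0, -0.155, -1]
    - [0, 0, 0, 0, 0, -0.155, -1]

```text
time_s: 20.2
ee_pos: [0.4776, 0.1336, 0.1396]
eef_rot: [3.139, -0.005, 0.611]
force: [0.4, -0.9, -0.3]
grip_width: 0.0535
```

```bash
python3 - <<'E'
from h import *
from station import ctrl
s=ctrl.camera("side")
cv2.imwrite("pics/b3.png",crop(s,270,190,80,80,7))
rows(ctrl.get_obs(),[(.5608,-.164,.135)],[-45])
E
python3 ff.py
```

```text
(0.5608, -0.164, 0.135) -45 rot [  0.07  -0.12 -10.01] shift [-0.1016  0.2919  0.0024]
now [0.4767 0.1334 0.1373] [ 1.7994e+02 -1.3000e-01  3.4990e+01] jaw -55.01032229002167 F [-0.81 -0.45 -1.26] M [-0.013  0.166  0.012] w 0.05312184299131777 t 20.25 q [ 0.2   0.22  1.73 -0.    1.18  1.16]
F world [-0.4   0.07 -0.73 -0.07  0.14 -0.  ]
F tool [-0.29 -0.28  0.73] z [0.4755 0.1331 0.1349] jaw -55.01134823330043 w 0.0526 20.4
```

View pics/b3.png

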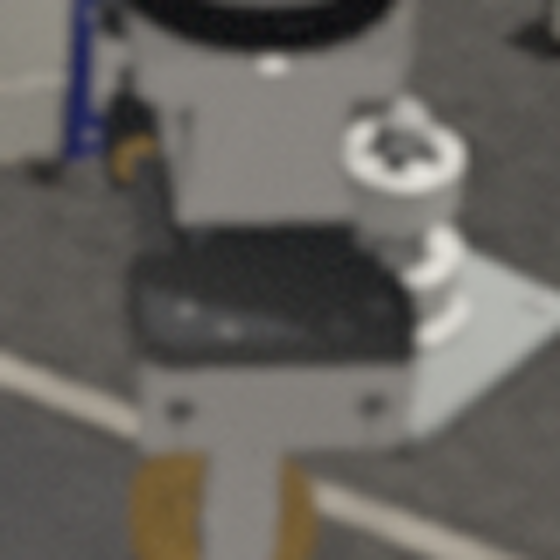

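```bash
python3 - <<'E'
from h import *
from station import ctrl
o=ctrl.get_obs();print(o["grip_width"])
s=ctrl.camera("side");t=ctrl.camera("top")
cv2.imwrite("pics/b4.png",np.hstack([crop(s,270,240,60,60,6),crop(t,170,230,70,60,6)]))
E
```

```text
0.05309481667734555
```

View pics/b4.png

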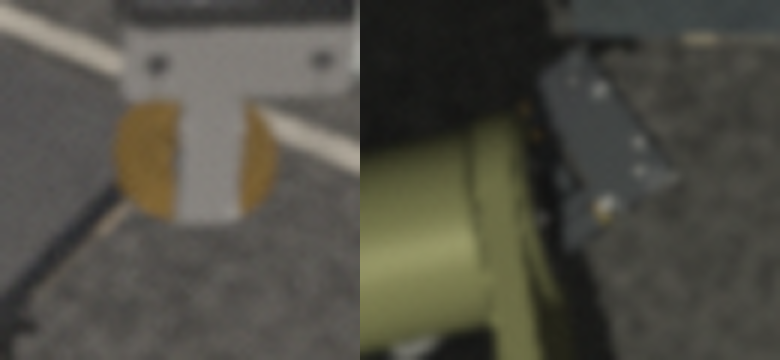

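```bash
python3 - <<'E'
from h import *
s=load("side0.npz")
a=np.radians(35)
tx=np.array([np.cos(a),np.sin(a)]);ty=np.array([np.sin(a),-np.cos(a)])
for z in(.158,.162,.166):
    X=at_z(s,302.4,266.4,z); d=X[:2]-[.4755,.1331]; print(X,d@tx,d@ty)
E
```

```text
[0.47441454 0.13370908 0.158     ] -0.0005398024371237067 -0.0011215212013218562
[0.47240862 0.13776311 0.162     ] 0.00014233820123009811 -0.0055929440017511165
[0.47040269 0.14181715 0.166     ] 0.0008244788395839669 -0.010064366802180468
```

Emit:
send_rows:
  series:
    - [0, 0, 0, -0.02, 0.028, 0, -1]
    - [0, 0, 0, -0.045, 0.062, 0, -1]
    - [0, 0, 0, -0.072, 0.098, 0, -1]
    - [0, 0, -2, -0.098, 0.135, 0, -1]
    - [0, 0, -5, -0.125, 0.172, 0, -1]
    - [0, 0, -8, -0.152, 0.21, 0, -1]
    - [0, 0, -10, -0.178, 0.245, 0, -1]
    - [0, 0, -10, -0.178, 0.245, 0, -1]

```text
time_s: 21.35
ee_pos: [0.4702, -0.1735, 0.1356]
eef_rot: [-3.141, 0.001, 0.782]
force: [0.6, 0.4, -0.8]
grip_width: 0.0535
```

Emit:
send_rows:
  series:
    - [0, 0, 0, 0, 0, 0, -1]
    - [0, 0, 0, 0, 0, 0, -1]

```text
time_s: 21.55
ee_pos: [0.4708, -0.1687, 0.136]
eef_rot: [-3.141, 0.0, 0.786]
force: [-0.1, 0.3, -0.8]
grip_width: 0.0531
```

```bash
python3 - <<'E'
from h import *
from station import ctrl
rows(ctrl.get_obs(),[(.5608,-.164,.125)],[-45])
E
```

```text
(0.5608, -0.164, 0.125) -45 rot [-0.05  0.01  0.01] shift [0.067  0.0604 0.0109]
now [ 0.4708 -0.1687  0.136 ] [-1.7995e+02  1.0000e-02  4.5010e+01] jaw -44.99255908767587 F [-0.07  0.33 -0.81] M [-0.073  0.164  0.036] w 0.05310425826078215 t 21.55 q [-0.42  0.24  1.72  0.    1.19  0.37]
```

Emit:
send_rows:
  series:
    - [0, 0, 0, 0.02, 0.018, 0, -1]
    - [0, 0, 0, 0.045, 0.04, 0, -1]
    - [0, 0, 0, 0.06, 0.054, 0.003, -1]
    - [0, 0, 0, 0.067, 0.0604, 0.006, -1]
    - [0, 0, 0, 0.067, 0.0604, 0.011, -1]
    - [0, 0, 0, 0.067, 0.0604, 0.011, -1]
    - [0, 0, 0, 0.067, 0.0604, 0.011, -1]

```text
time_s: 22.25
ee_pos: [0.5602, -0.1648, 0.1255]
eef_rot: [-3.141, 0.0, 0.785]
force: [0.2, -0.3, -0.4]
grip_width: 0.0535
```

```bash
python3 ff.py; python3 - <<'E'
from h import *
from station import ctrl
s=ctrl.camera("side")
cv2.imwrite("pics/d1.png",crop(s,295,165,60,60,10))
rows(ctrl.get_obs(),[(.5608,-.164,.085)],[-45])
E
```

```text
F world [-0.02  0.15 -0.78 -0.07  0.13  0.  ]
F tool [ 0.09 -0.12  0.78] z [ 0.5606 -0.165   0.1259] jaw -45.03066318624879 w 0.053 22.4
(0.5608, -0.164, 0.085) -45 rot [ 0.03 -0.01 -0.02] shift [ 0.0007 -0.0007  0.0408]
now [ 0.5608 -0.165   0.1258] [ 1.7997e+02 -1.0000e-02  4.4980e+01] jaw -45.02251032217051 F [ 0.17 -0.37 -0.88] M [-0.006  0.11  -0.01 ] w 0.0529388290450093 t 22.5 q [-0.35  0.43  1.49  0.    1.22  0.44]
```

View pics/d1.png

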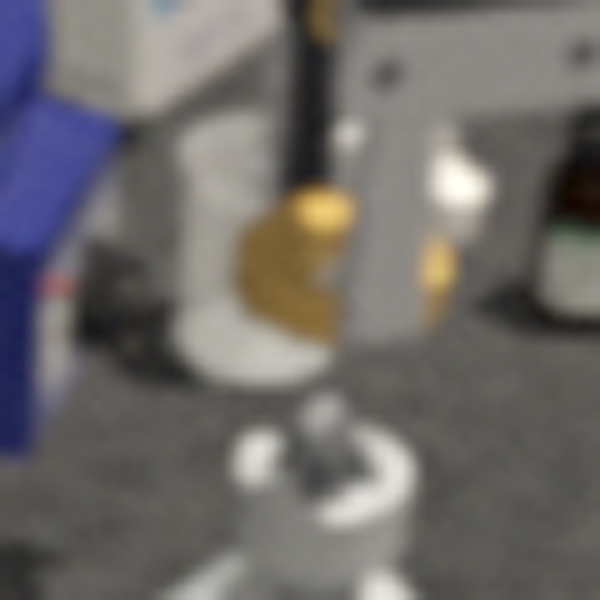

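Emit:
send_rows:
  series:
    - [0, 0, 0, 0.0005, -0.0003, 0.008, -1]
    - [0, 0, 0, 0.0005, -0.0003, 0.016, -1]
    - [0, 0, 0, 0.0005, -0.0003, 0.023, -1]
    - [0, 0, 0, 0.0005, -0.0003, 0.029, -1]
    - [0, 0, 0, 0.0005, -0.0003, 0.034, -1]
    - [0, 0, 0, 0.0005, -0.0003, 0.039, -1]
    - [0, 0, 0, 0.0005, -0.0003, 0.039, -1]

```text
time_s: 23.2
ee_pos: [0.5608, -0.1642, 0.0856]
eef_rot: [-3.141, 0.0, 0.785]
force: [0.5, -0.7, -0.5]
grip_width: 0.0537
```

```bash
python3 ff.py
```

```text
F world [ 0.27  0.   -0.82 -0.08  0.1  -0.01]
F tool [0.19 0.19 0.82] z [ 0.5612 -0.1643  0.0867] jaw -45.00882611754834 w 0.0533 23.35
```

Now slowly through the key-top level.

Emit:
send_rows:
  series:
    - [0, 0, 0, -0.0002, 0, 0.0015, -1]
    - [0, 0, 0, -0.0002, 0, 0.003, -1]
    - [0, 0, 0, -0.0002, 0, 0.0045, -1]
    - [0, 0, 0, -0.0002, 0, 0.006, -1]
    - [0, 0, 0, -0.0002, 0, 0.006, -1]

```text
time_s: 23.9
ee_pos: [0.5608, -0.1644, 0.0801]
eef_rot: [-3.141, 0.0, 0.785]
force: [0.2, -0.2, -0.9]
grip_width: 0.0529
```

```bash
python3 ff.py
```

```text
F world [ 0.1  -0.44 -0.51 -0.06  0.14 -0.  ]
F tool [-0.24  0.38  0.51] z [ 0.561  -0.1644  0.0804] jaw -45.0094786987319 w 0.0531 24.05
```

Emit:
send_rows:
  series:
    - [0, 0, 0, 0, 0, 0.001, -1]
    - [0, 0, 0, 0, 0, 0.002, -1]
    - [0, 0, 0, 0, 0, 0.003, -1]
    - [0, 0, 0, 0, 0, 0.003, -1]

```text
time_s: 24.5
ee_pos: [0.5608, -0.1644, 0.0773]
eef_rot: [-3.141, 0.0, 0.785]
force: [-1.5, -1.2, -0.0]
grip_width: 0.0533
```

```bash
python3 ff.py
```

```text
F world [-1.39 -0.92  0.01 -0.12  0.43  0.02]
F tool [-1.63 -0.33 -0.01] z [ 0.5607 -0.1644  0.0772] jaw -45.00794402831059 w 0.0533 24.65
```

Emit:
send_rows:
  series:
    - [0, 0, 0, -0.0008, 0, 0, -1]
    - [0, 0, 0, -0.001, 0, 0.001, -1]
    - [0, 0, 0, -0.001, 0, 0.002, -1]
    - [0, 0, 0, -0.001, 0, 0.002, -1]

```text
time_s: 25.1
ee_pos: [0.5602, -0.1651, 0.0752]
eef_rot: [-3.141, 0.0, 0.785]
force: [-0.3, 0.3, -1.0]
grip_width: 0.0531
```

```bash
python3 ff.py
```

```text
F world [-0.05 -0.03 -0.69 -0.07  0.12  0.02]
F tool [-0.06 -0.01  0.69] z [ 0.5603 -0.1651  0.0754] jaw -45.009044379109206 w 0.0534 25.25
```

Emit:
send_rows:
  series:
    - [0, 0, 0, 0, 0, 0.001, -1]
    - [0, 0, 0, 0, 0, 0.002, -1]
    - [0, 0, 0, 0, 0, 0.0025, -1]
    - [0, 0, 0, 0, 0, 0.0025, -1]

```text
time_s: 25.7
ee_pos: [0.5602, -0.1651, 0.0727]
eef_rot: [-3.141, 0.0, 0.785]
force: [0.4, -0.1, 0.2]
grip_width: 0.0533
```

```bash
python3 ff.py
```

```text
F world [ 0.19  0.1  -0.3  -0.04  0.13  0.02]
F tool [0.2  0.07 0.3 ] z [ 0.5603 -0.1652  0.0729] jaw -45.012292329347446 w 0.0533 25.85
```

Emit:
send_rows:
  series:
    - [0, 0, 0, 0, 0, 0.001, -1]
    - [0, 0, 0, 0, 0, 0.0015, -1]
    - [0, 0, 0, 0, 0, 0.0015, -1]

```text
time_s: 26.2
ee_pos: [0.5602, -0.1651, 0.0714]
eef_rot: [-3.142, -0.0, 0.785]
force: [-0.8, 0.5, 0.7]
grip_width: 0.053
```

```bash
python3 ff.py
```

```text
F world [-0.3   0.21  1.02 -0.03  0.24 -0.04]
F tool [-0.06 -0.36 -1.02] z [ 0.5602 -0.1651  0.0715] jaw -45.008952173273734 w 0.0535 26.35
```

Emit:
send_rows:
  series:
    - [0, 0, 0, 0, 0, 0, 0.3]
    - [0, 0, 0, 0, 0, 0, 0.5]
    - [0, 0, 0, 0, 0, 0, 0.8]
    - [0, 0, 0, 0, 0, 0, 0.8]
    - [0, 0, 0, 0, 0, -0.02, 0.8]
    - [0, 0, 0, 0, 0, -0.05, 1]
    - [0, 0, 0, 0, 0, -0.085, 1]
    - [0, 0, 0, 0, 0, -0.11, 1]

```text
time_s: 27.2
ee_pos: [0.5605, -0.1653, 0.1837]
eef_rot: [3.14, -0.001, 0.785]
force: [-0.2, 0.6, 0.5]
grip_width: 0.0938
```

Emit:
send_rows:
  series:
    - [0, 0, 0, -0.03, -0.02, 0, 1]
    - [0, 0, 0, -0.06, -0.05, 0, 1]
    - [0, 0, 0, -0.09, -0.08, 0, 1]
    - [0, 0, 0, -0.12, -0.11, 0, 1]
    - [0, 0, 0, -0.13, -0.12, 0, 1]
    - [0, 0, 0, -0.13, -0.12, 0, 1]

```text
time_s: 27.8
ee_pos: [0.3824, -0.1723, 0.1819]
eef_rot: [3.14, -0.0, 0.784]
force: [1.8, 0.1, -0.1]
grip_width: 0.094
```

```bash
python3 - <<'E'
from h import *
from station import ctrl
s=ctrl.camera("side");t=ctrl.camera("top")
o=ctrl.get_obs();print(o["ee_pos"],o["time_s"])
cv2.imwrite("pics/e1.png",np.hstack([crop(s,295,180,60,60,6),crop(t,270,206,60,60,6)]))
for c in(t,s):
    z=c["z_map"]; v,u=np.mgrid[:420,:560]
    K=(np.stack([(u-c["cx"])/f(c)*z,(v-c["cy"])/f(c)*z,z],-1)-c["t"])@c["R"]
    r=np.hypot(K[...,0]-.56,K[...,1]+.1655)
    m=(z>0)&(r<.025)&(r>.015)&(K[...,2]>.08)
    P=K[m]; A=np.c_[P[:,:2]-[.56,-.1655],np.ones(len(P))]; print(len(P),np.median(P[:,2]),np.linalg.lstsq(A,P[:,2],rcond=None)[0])
    m=(z>0)&(r<.006); P=K[m]; print("spindle",np.sort(P[:,2])[-4:])
E
```

```text
[ 0.38402075 -0.17237592  0.18175396] 27.9
137 0.10236419344143347 [-0.01055586  0.02953941  0.10169241]
spindle [0.11080012 0.11173037 0.11241766 0.11675385]
139 0.10205070636478246 [ 0.13711596 -0.22681578  0.09899006]
spindle [0.11032185 0.11078347 0.11157948 0.11289083]
```

View pics/e1.png

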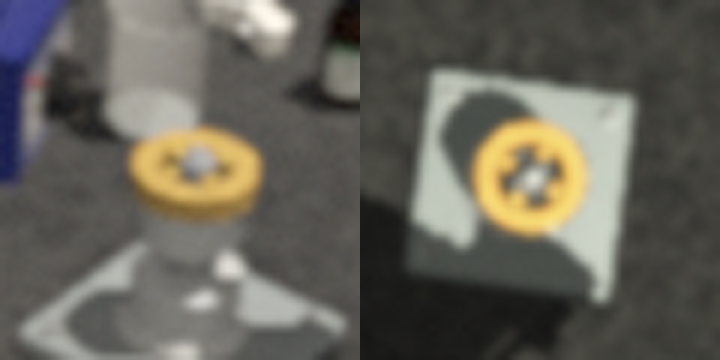

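```bash
python3 - <<'E'
from h import *
from station import ctrl
t=ctrl.camera("top");a=load("top0.npz")
cv2.imwrite("pics/z.png",np.hstack([crop(a,130,120,320,180,1),crop(t,130,120,320,180,1)]))
E
```

```text
(no output)
```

View pics/z.png

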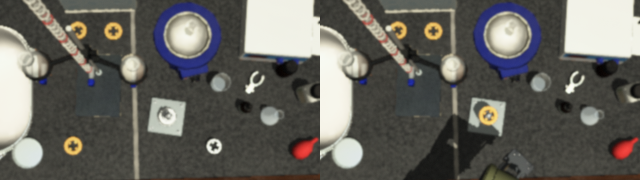

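```bash
python3 -c "
from station import ctrl
print(ctrl.hand_in()); print(ctrl.get_obs()['time_s'])"
```

```text
the job is handed in; nothing more can be done
None
the job is handed in; nothing more can be done
```

The thick silver spacer and then the brass spacer that started nearest the base are on the spindle. Both were released, the arm is clear, and I handed the job in at about 28 s. `hand_in()` gives no verdict, so the result rests on my own checks.

**How they went on:** I didn't need to turn either spacer on the keys. The depth image showed the keys at about 14°, so I turned each spacer to that angle before lowering it. Both slid down past the key tops without catching. I moved sideways twice to relieve side contact, 1.8 mm for the silver and 1 mm for the brass.

**Final checks:**
- **Height:** the thick spacer's top measured about 0.088 m (expected 0.090) and the brass top about 0.102 m (expected 0.104). Each is about 2 mm low; resting on the keys, the brass top would be at about 0.112 m.
- **Level:** the top camera shows both level to within about 0.04 rad. The side camera's fits gave larger tilts, but it sees the rings at a slant and its picture shows them level, so I discounted those.
- **Force on the spindle:** the highest I read was about 3 N, well under 25 N.
- **Glassware and bottles:** by eye they stand where they were in the before and after pictures; I did not measure them.

**What disagreed:**
- **Tool height:** the fingertips stood about 40 mm higher than the reported tool height implied. My first grasp closed above the silver spacer without touching it. I corrected this from the images.
- **Table contact:** after that correction the fingertips pressed the counter at about 25 N at my second attempt to pick up the silver spacer, under the 40 N limit. I used that contact to set the height.
- **Gripper width:** the opening read 2–3 mm narrow on both spacers.

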